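# Pack up after the sample workshop: lids into the drying rack, jars into the crate

### The job

Pack up after the workshop: take every aqua-rimmed lid from the white drainer and stand it upright in the grey drying rack, each in a free gap between the tines, and stand every amber sample jar upright in a free cell of the blue crate, one jar per cell, in whichever order you like. Leave the plum lid and the green jar that are already stored where they are, and do not disturb the other things on the table.

Things in the scene. Friction and masses are not known exactly. Their poses are not given: they have to be found in the camera images.
- lid1_center (a point): white round tub lid with aqua rim, a plain disc 110 mm across, 10 mm thick, 70 g; this point is its centre, z is the disc's axis. Starts in the drainer, leaning about 20 degrees from upright towards the drainer's +x; its upper rim is free on both faces for a pinch across the 10 mm. May be absent (None).
- lid2_center (a point): another such lid as lid1 (110 x 10 mm, aqua rim); this point is its centre, z the disc's axis. May be absent (None).
- lid3_center (a point): another such lid as lid1 (110 x 10 mm, aqua rim); this point is its centre, z the disc's axis. May be absent (None).
- lid4_center (a point): another such lid as lid1 (110 x 10 mm, aqua rim); this point is its centre, z the disc's axis. May be absent (None).
- jar1_center (a point): closed sample jar, amber with paper label and white cap, 56 mm in diameter (cap 53 mm), 85 mm high with a heavy thick foot, about 0.2 kg, standing upright on the table at the start; this point is its centre, 42.5 mm above its foot, z up through the cap. May be absent (None), and may get knocked aside.
- jar2_center (a point): another such sample jar as jar1 (56 mm across, 85 mm high); this point is its centre, z up through the cap. May be absent (None).
- jar3_center (a point): another such sample jar as jar1 (56 mm across, 85 mm high); this point is its centre, z up through the cap. May be absent (None).
- jar4_center (a point): another such sample jar as jar1 (56 mm across, 85 mm high); this point is its centre, z up through the cap. May be absent (None).
- rack: fixed grey drying rack, 260 mm long (its x, the row), 115 mm wide; origin on the table under its middle, z up. Two rows of 10 upright steel tines (5 mm thick, at y = -35 and +35 mm, x = -112.5, -87.5 .. +112.5 mm, tops 80 mm high) form 9 gaps, each 20 mm clear, centred at x = -100, -75 .. +100 mm. Lids in neighbouring gaps are only 25 mm apart.
- rack_row (a point): point over the rack's middle at the height of a standing lid's centre, 63.5 mm above the table; axes as the rack's. A lid stands with its disc square to the rack's x, its centre on the line through this point along x. Two 8 mm rails along x at y = -35 and +35 mm (tops 20 mm high) carry it and keep it from rolling; its top rim is 118 mm high.
- drainer: fixed white wash-up drainer, 305 mm long (its x), 125 mm wide; origin on the table under its middle, z up. Four raked rests: a lid's centre is there at x = -96, -32, +32 or +96 mm, y = 0, 63 mm high, the lid leaning 0.35 rad towards +x. Each has two 5 mm bars (y = -35, +35 mm, 86 mm high) behind the lid and two short stubs before its foot. Lid tops are 116 mm high.
- crate: fixed blue open crate, 236 (its x) x 158 (its y) x 50 mm high, walls and dividers 5 mm, floor 5 mm; origin on the table under its middle, z up. 3 x 2 cells, each about 72 x 71 mm, centred at x = -77, 0, +77 and y = -38, +38 mm. A jar standing in a cell has its centre 47.5 mm above the table and stands 40 mm out of the crate.
- racked1_center (a point): plum-coloured lid (110 x 10 mm) that already stands in the rack, in an end gap (centre); leave it there. One of racked1, racked2 is absent (None).
- stored1_center (a point): dark green jar with black cap (56 mm across, 85 mm high) that already stands in a crate cell (its centre); leave it there. One of stored1, stored2 is absent (None).
- racked2_center (a point): plum-coloured lid (110 x 10 mm) that already stands in the rack, in an end gap (centre); leave it there. One of racked1, racked2 is absent (None).
- stored2_center (a point): dark green jar with black cap (56 mm across, 85 mm high) that already stands in a crate cell (its centre); leave it there. One of stored1, stored2 is absent (None).
- tumbler: clear glass tumbler, 72 mm across, 90 mm high; origin at the centre of its foot; does not belong to the job.
- spatula: small kitchen-style spatula, 160 mm long, lying flat; origin under its middle; does not belong to the job.
- snackbox: translucent food box with an aqua lid, 104 x 84 x 63 mm; origin under its centre; does not belong to the job.

How it is judged:
By the outcome, as a careful person would: the job done as asked, in the order asked, and still so for the second after the job is handed in, with the robot touching nothing.
Of lid1, lid2, lid3, lid4, jar1, jar2, jar3, jar4 only 6 to 8 are there at a start; the rules pass over those that are not, and their reading is None.
Of racked1, racked2 only 1 to 1 are there at a start; the rules pass over those that are not, and their reading is None.
Of stored1, stored2 only 1 to 1 are there at a start; the rules pass over those that are not, and their reading is None.
At some moment in a run one of jar1, jar2, jar3, jar4 may be knocked a few centimetres aside while the robot is not near it.
It also fails if it takes over 210 s, if anything falls off the work surface, if the arm or the gripper's body presses on something with over 40 N, if the wrist force passes 120 N, or if a joint passes its speed limit or range.

### The arm

A 6-joint arm with a two-finger parallel gripper is mounted at the origin on the work surface. World frame = base frame: x ahead of the robot, y to its left, z up, the work surface at z = 0. Lengths are in m, angles in rad, forces in N, time in s.
With the tool pointing down it reaches from about 0.25 to 0.775 m from the base axis. Payload 4 kg.
Tool frame: the origin (TCP) lies between the finger pads; the fingertips stand 14 mm ahead of it and the grasp point (between the pads) lies 5 mm behind it (robot.tips_ahead is the distance from the TCP to the fingertips, in m); z points along the fingers, y is the direction in which the jaws open and shut (so a half turn about z gives the same grasp; the last joint's range is limited). The gripper opens to 94 mm and grips with 3 to 60 N. Pads are 16 mm wide; open, the fingers measure 119 mm over their backs; the gripper's body (75 mm by 177 mm) begins 78 mm behind the grasp point.
Start: joints at [-1.448, 0.087, 1.371, -0, 1.684, -0.103], TCP at [0.123, -0.536, 0.22] pointing down, gripper open.
Joint ranges: [-3.1, 3.1], [-0.76, 2.03], [0.27, 2.55], [-1.08, 4.22], [0.17, 2.65], [-2.57, 2.57]. Speed limits (rad/s): [2.79, 2.79, 3.14, 3.14, 3.14, 3.14].

### API

Orientations are given as [roll, pitch, yaw] about the fixed x, y, z axes, in that order (R = Rz(yaw) Ry(pitch) Rx(roll)).
In Python, from bench import robot, optics, job gives the robot as it stands.
- The arm moves only by the tool apply_moves, never from a script. Its argument "moves" is a list of rows, each a list of 3 entries, a list of its own where there are three numbers: the shift along the tool's x, y, z in cm, then the turn, a rotation vector about the tool's x, y, z in rad, then the opening, from 0 (shut) to 1 (fully open). In form: [[[tx, ty, tz], [rx, ry, rz], grip], ...]. A call has exactly 10 rows; each row is the pose to reach, as a shift and turn from the pose commanded when the call began, along the tool's axes at that moment; what a row does not reach only later rows make up. A row lasts 1/12 s, in which the tool goes at most 41.7 mm and 7.16 degrees, less where a joint would pass 70% of its speed; a pose out of reach is approached as far as the arm can. A call with a gripper value outside its range is refused whole. The fingers move at their own pace and stop on an object; the grip force is fixed at half the most. Time passes only in rows, so rows that repeat a pose let the fingers close, or fill a call up. It gives the time, the measured TCP pose, the force and the opening at its end, in the units of the state.
- robot.get_obs(): the state, without advancing time (a new reading comes with each control period).
- optics.snapshot(name): name is "side" or "top" or "wrist"; returns the picture (384x512x3 uint8, red, green, blue); there is no depth.
- optics.get_calibration(name): a dict with "fx", "fy", "cx", "cy" (pixels), "k1" (the pictures are not rectified: a ray, as slopes to the right and down, at radius r is drawn at 1 + k1 r^2 times it, then the intrinsics apply), "rvec" (rotation vector, rad) and "tvec" (3), from world to camera coordinates, as OpenCV has them. Camera axes: x right, y down, z forward; pixel columns grow to the right and rows downward; lengths in m; the calibration is good to about 2 mm. A picture is of the moment at which its call begins: read the wrist's pose just before it. get_calibration takes no time and is no camera call; for the wrist camera it gives the pose at the moment of the call.
- job.close_job(): hands the job in, once; it reports no verdict.
The state is a dict: "time": time; "joint_positions": joint angles; "qvel": joint speeds; "joint_torque": joint torques, N m; "tool_pos": TCP position; "ee_rot": TCP orientation; "wrist_force": force on the tool from outside, world axes, zero at the start; "wrist_torque": the same for the moment, N m; "width": finger opening in m.
Only numpy, scipy, OpenCV 4.12 (cv2) and the standard library are available. Lean on these libraries where they do the work, as an engineer would, in place of code of your own. Each camera call takes 0.05 s, during which the arm holds its last target.

## Working session

There is one attempt and no reset: what is moved stays moved. The work goes in short steps, Python scripts to look and compute and a tool call to move; the robot and the scene stay as the last step left them, time stands still between calls to the robot, and variables do not carry over. Pictures are saved under pics/ and viewed, and the job is handed in when it is done.

Besides the shell and the picture viewer there is one more tool, called after ">>>" as name([rows], argument=value, ...), one row to a line, values as JSON. apply_moves: Moves the arm, as the interface text tells. Its arguments: {"type":"object","properties":{"moves":{"type":"array"}},"required":["moves"]}

```bash
ls; mkdir -p pics; python3 - <<'E'
from bench import robot, optics, job
import cv2
o=robot.get_obs(); print(o)
for n in("side","top","wrist"):
    c=optics.get_calibration(n); print(n,c)
    cv2.imwrite(f"pics/{n}0.png",optics.snapshot(n)[:,:,::-1])
E
```

```text
pics
{'time': 0.0, 'joint_positions': array([-1.44809627e+00,  8.79621018e-02,  1.37222492e+00,  3.98641417e-06,
        1.68359557e+00, -1.03127485e-01]), 'qvel': array([-0.00089878, -0.00078533, -0.00145027,  0.00084614,  0.00133972,
        0.00099314]), 'joint_torque': array([-4.17689935e-04, -3.40176451e+01, -3.02432227e+01,  7.18298508e-02,
        3.29120317e-02, -1.85511258e-04]), 'tool_pos': array([ 0.1230716 , -0.53553146,  0.21831514]), 'ee_rot': array([-3.13941475e+00, -2.29384158e-04,  2.25827739e-01]), 'wrist_force': array([ 0.03808979, -0.51968755,  0.27125683]), 'wrist_torque': array([ 0.00416885, -0.02036074,  0.02553754]), 'width': 0.09427388247706003}
side {'fx': 492.96469622973683, 'fy': 492.96469622973683, 'cx': 260.4166678083691, 'cy': 196.6714472529277, 'k1': 0.05489848083685765, 'rvec': array([ 0.83637024, -2.49808412,  1.16345889]), 'tvec': array([0.43310235, 0.26587791, 1.23943098])}
top {'fx': 487.1680849546063, 'fy': 487.1680849546063, 'cx': 251.9484822204723, 'cy': 197.00054740356808, 'k1': 0.04180630030811822, 'rvec': array([ 2.12939933, -2.12371945,  0.17560575]), 'tvec': array([0.0026354 , 0.55940454, 1.32167025])}
wrist {'fx': 271.9378262462172, 'fy': 271.9378262462172, 'cx': 256.1138623606376, 'cy': 186.981668370533, 'k1': -0.03626250217526269, 'rvec': array([-2.27863449,  1.81150375,  0.26043313]), 'tvec': array([-0.54918637, -0.02931206,  0.391783  ])}
```

View pics/top0.png

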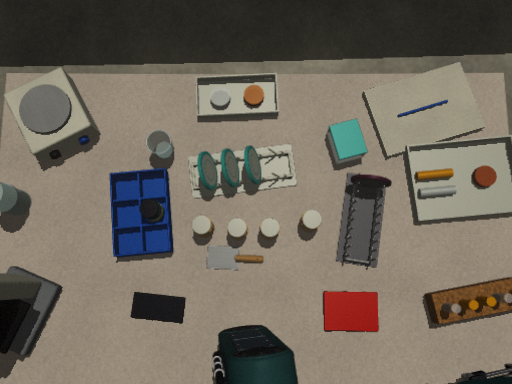

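View pics/side0.png

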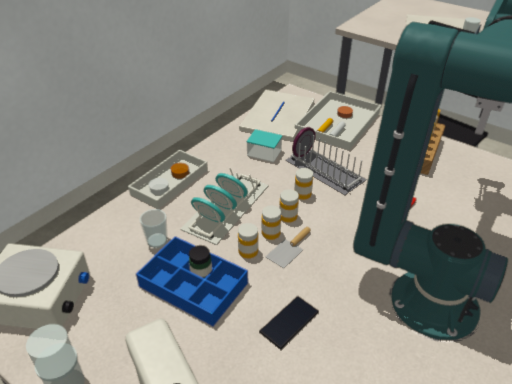

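View pics/wrist0.png

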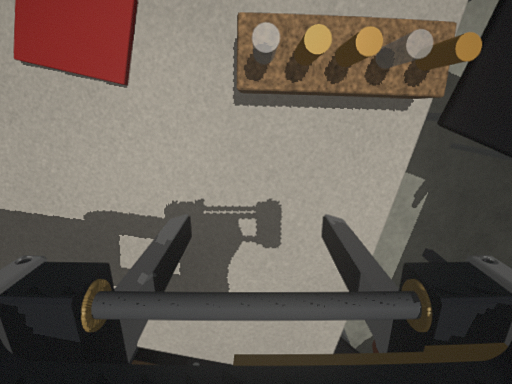

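The top view shows three aqua lids in the drainer at about (207,170), (230,167) and (252,165). Four amber jars stand at (202,225), (237,228), (269,228) and (311,219). The plum lid is at (371,182) in the far end gap of the rack, and the green jar is at (152,210) in the crate. The side view agrees.

```bash
cat > h.py <<'E'
import numpy as np, cv2
from scipy.spatial.transform import Rotation as Ro
from bench import robot, optics, job
def cal(n): return optics.get_calibration(n)
def RT(c): return Ro.from_rotvec(c["rvec"]).as_matrix(), np.array(c["tvec"])
def proj(c,P):
    R,t=RT(c); q=np.atleast_2d(P)@R.T+t
    s=q[:,:2]/q[:,2:]; f=1+c["k1"]*(s**2).sum(1,keepdims=True)
    return s*f*[c["fx"],c["fy"]]+[c["cx"],c["cy"]]
def ray(c,uv):
    d=(np.array(uv,float)-[c["cx"],c["cy"]])/[c["fx"],c["fy"]]
    s=d.copy()
    for _ in range(20): s=d/(1+c["k1"]*(s@s))
    R,t=RT(c); o=-R.T@t; v=R.T@np.array([s[0],s[1],1.]); return o,v/np.linalg.norm(v)
def onz(c,uv,z):
    o,v=ray(c,uv); return o+v*(z-o[2])/v[2]
def tri(rs):
    A=np.zeros((3,3));b=np.zeros(3)
    for o,v in rs:
        M=np.eye(3)-np.outer(v,v);A+=M;b+=M@o
    p=np.linalg.solve(A,b)
    return p,[np.linalg.norm((np.eye(3)-np.outer(v,v))@(p-o)) for o,v in rs]
def blobs(img,lo,hi,amin=20):
    h=cv2.cvtColor(img,cv2.COLOR_RGB2HSV); m=cv2.inRange(h,np.array(lo),np.array(hi))
    n,l,s,c=cv2.connectedComponentsWithStats(m)
    return [(c[i].round(1),s[i]) for i in range(1,n) if s[i][4]>=amin],m
E
python3 - <<'E'
import cv2
t=cv2.imread("pics/top0.png"); s=cv2.imread("pics/side0.png")
cv2.imwrite("pics/t1.png",cv2.resize(t[125:275,95:395],(800,400),interpolation=cv2.INTER_CUBIC))
cv2.imwrite("pics/s1.png",cv2.resize(s[115:325,130:370],(686,600),interpolation=cv2.INTER_CUBIC))
E
```

```text
(no output)
```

View pics/t1.png

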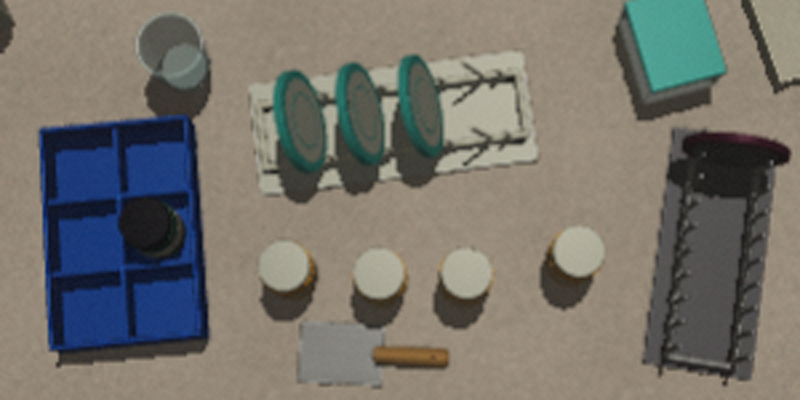

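View pics/s1.png

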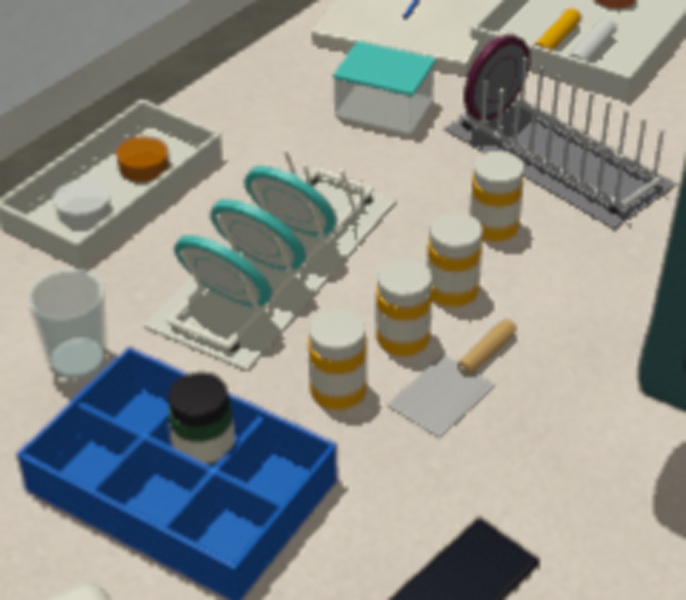

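The crops confirm three lids leaning to the image left, so the drainer's +x is roughly world +y. The rack has one plum lid at its far end, with 8 free gaps. I'll take a first measurement from the top and side views.

```bash
python3 - <<'E'
from h import *
t=cv2.imread("pics/top0.png")[:,:,::-1].copy(); s=cv2.imread("pics/side0.png")[:,:,::-1].copy()
ct,cs=cal("top"),cal("side")
hs=cv2.cvtColor(t,cv2.COLOR_RGB2HSV)
for p in [(202,224),(225,213),(215,260),(200,170),(142,210),(115,230),(371,182),(360,230)]: print(p,t[p[1],p[0]],hs[p[1],p[0]])
# jar caps top: low-sat bright, by circularity in a roi
for nm,img,c in(("top",t,ct),("side",s,cs)):
    for lab,lo,hi in(("aqua",(80,90,40),(95,255,255)),("blue",(105,150,60),(120,255,255)),("amber",(12,150,80),(25,255,255)),("plum",(150,60,20),(179,255,120)),("capw",(15,0,150),(45,38,255))):
        b,m=blobs(img,lo,hi,25)
        print(nm,lab,[(list(x),[int(v) for v in y]) for x,y in b if 100<y[0]+y[2]/2<400 and y[1]<330][:14])
E
```

```text
(202, 224) [166 166 147] [ 30  29 166]
(225, 213) [150 137 121] [ 17  49 150]
(215, 260) [131 129 124] [ 21  14 131]
(200, 170) [ 40 110  99] [ 85 162 110]
(142, 210) [30 29 30] [150   9  30]
(115, 230) [20 26 44] [113 139  44]
(371, 182) [30 29 28] [15 17 30]
(360, 230) [83 82 79] [23 12 83]
top aqua [([np.float64(347.7), np.float64(138.9)], [329, 119, 38, 41, 1027]), ([np.float64(249.3), np.float64(165.7)], [244, 146, 17, 38, 174]), ([np.float64(226.3), np.float64(168.4)], [221, 149, 18, 38, 188]), ([np.float64(203.2), np.float64(170.5)], [197, 152, 19, 37, 195])]
top blue [([np.float64(140.0), np.float64(215.5)], [110, 168, 61, 88, 3118])]
top amber [([np.float64(253.3), np.float64(94.7)], [244, 86, 19, 19, 283]), ([np.float64(249.7), np.float64(257.7)], [236, 256, 27, 6, 87])]
top plum [([np.float64(371.5), np.float64(177.6)], [351, 175, 40, 11, 132])]
top capw [([np.float64(233.2), np.float64(97.6)], [197, 82, 82, 33, 1672]), ([np.float64(280.7), np.float64(161.4)], [255, 144, 42, 44, 491]), ([np.float64(239.2), np.float64(153.5)], [234, 150, 10, 9, 66]), ([np.float64(216.3), np
[... 1576 characters left out ...]
232, 18, 8, 73]), ([np.float64(247.0), np.float64(241.9)], [238, 236, 19, 10, 85]), ([np.float64(248.2), np.float64(254.4)], [239, 250, 19, 8, 76])]
side plum [([np.float64(299.8), np.float64(138.3)], [293, 127, 22, 30, 141])]
side capw [([np.float64(240.6), np.float64(278.7)], [0, 73, 512, 311, 61045]), ([np.float64(357.9), np.float64(97.4)], [343, 92, 32, 12, 120]), ([np.float64(341.6), np.float64(119.6)], [301, 100, 80, 42, 1338]), ([np.float64(315.6), np.float64(145.9)], [313, 140, 6, 12, 46]), ([np.float64(321.0), np.float64(148.1)], [319, 142, 5, 13, 54]), ([np.float64(326.8), np.float64(150.5)], [324, 144, 6, 15, 62]), ([np.float64(261.7), np.float64(152.6)], [249, 146, 24, 15, 236])]
```

```bash
python3 - <<'E'
from h import *
ct,cs=cal("top"),cal("side")
print("jars top z.085",[onz(ct,p,.085).round(3)[:2].tolist() for p in[(200.6,223.8),(236,227),(269,227),(311.9,218.4)]])
# side cap centres (guess) -> triangulate
for a,b in(((200.6,223.8),(248,229)),((236,227),(271,212)),((269,227),(289,197)),((311.9,218.4),(304,174))):
    print(tri([ray(ct,a),ray(cs,b)]))
f=lambda u,v:(95+u*300/800,125+v*150/400)
print("crate corners z.05",[onz(ct,f(*p),.05).round(3)[:2].tolist() for p in[(40,129),(190,116),(207,338),(52,350)]])
print("drainer corners z~.005",[onz(ct,f(*p),.005).round(3)[:2].tolist() for p in[(250,85),(524,52),(538,160),(262,193)]])
print("rack corners z~.005",[onz(ct,f(*p),.005).round(3)[:2].tolist() for p in[(672,128),(643,365),(748,378)]])
print("lid rims top",[onz(ct,f(*p),.11).round(3)[:2].tolist() for p in[(293,120),(352,113),(414,105)]])
print("plum",onz(ct,(371,178),.115).round(3),"green",onz(ct,(152-2,210-1),.09).round(3))
print("tumbler",onz(ct,f(170,45),.09).round(3))
E
```

```text
jars top z.085 [[0.479, 0.143], [0.47, 0.047], [0.471, -0.043], [0.494, -0.159]]
(array([0.47793991, 0.1421376 , 0.0865789 ]), [np.float64(0.0009627907925826044), np.float64(0.0009627907925826047)])
(array([0.4704642 , 0.04666953, 0.08300001]), [np.float64(0.00024888176891866177), np.float64(0.0002488817689185967)])
(array([ 0.47114338, -0.04308471,  0.07696154]), [np.float64(0.0004961075578181549), np.float64(0.0004961075578181134)])
(array([ 0.4950479 , -0.15984683,  0.07845868]), [np.float64(0.0002630023170887838), np.float64(0.000263002317088804)])
crate corners z.05 [[0.626, 0.406], [0.641, 0.248], [0.406, 0.222], [0.393, 0.381]]
drainer corners z~.005 [[0.687, 0.191], [0.725, -0.112], [0.603, -0.126], [0.566, 0.175]]
rack corners z~.005 [[0.639, -0.273], [0.381, -0.234], [0.368, -0.344]]
lid rims top [[0.623, 0.132], [0.63, 0.072], [0.639, 0.008]]
plum [ 0.6   -0.315  0.115] green [0.519 0.28  0.09 ]
tumbler [0.707 0.263 0.09 ]
```

```bash
cat >> h.py <<'E'
def Rrpy(r): return Ro.from_euler("xyz",r).as_matrix()
def delta(pos,R,show=True):
    o=robot.get_obs(); R0=Rrpy(o["ee_rot"]); d=R0.T@(np.array(pos)-o["tool_pos"])*100
    rv=Ro.from_matrix(R0.T@R).as_rotvec()
    if show: print("shift",d.round(2).tolist(),"rot",rv.round(3).tolist(),"| rows",np.linalg.norm(d)/4.17,np.degrees(np.linalg.norm(rv))/7.16)
    return d,rv
def down(yaw): return Ro.from_euler("xyz",[np.pi,0,yaw]).as_matrix()
E
python3 - <<'E'
from h import *
o=robot.get_obs(); c=cal("wrist"); R,t=RT(c); R0=Rrpy(o["ee_rot"])
print("cam in tool",R0.T@(-R.T@t-o["tool_pos"])); print("cam axes in tool",(R@R0).round(3))
delta([.45,-.02,.36],down(np.pi/2))
E
```

```text
cam in tool [ 0.08167322  0.00022932 -0.16454839]
cam axes in tool [[ 0.001  1.     0.001]
 [-0.96   0.001 -0.279]
 [-0.279 -0.     0.96 ]]
shift [43.41, -42.96, -14.06] rot [-0.001, -0.001, -1.345] | rows 15.029460836214632 10.762876964623796
```

>>> apply_moves([
  [[4,-4,-1.4],[0,0,-0.12],1],
  [[8,-8,-2.8],[0,0,-0.24],1],
  [[12,-12,-4.2],[0,0,-0.36],1],
  [[16,-16,-5.6],[0,0,-0.48],1],
  [[20,-20,-7],[0,0,-0.6],1],
  [[24,-24,-8.4],[0,0,-0.72],1],
  [[28,-28,-9.8],[0,0,-0.84],1],
  [[32,-32,-11.2],[0,0,-0.96],1],
  [[36,-36,-12.6],[0,0,-1.08],1],
  [[40,-40,-14],[0,0,-1.2],1],
])

```text
time: 0.98
tool_pos: [0.3382, -0.1913, 0.32]
ee_rot: [3.141, 0.0, 1.431]
wrist_force: [1.6, -0.5, 0.4]
width: 0.0938
```

```bash
python3 - <<'E'
from h import *
print(robot.get_obs()); delta([.45,-.02,.36],down(np.pi/2))
E
```

```text
{'time': 0.9833, 'joint_positions': array([-6.61038107e-01, -2.71837253e-01,  1.50311655e+00, -1.66678353e-05,
        1.90982213e+00, -5.21462553e-01]), 'qvel': array([ 1.2487057 ,  0.04017438, -0.26591248,  0.00231663,  0.21741034,
       -0.19021265]), 'joint_torque': array([-5.06430745e+00, -2.03158772e+01, -2.93202943e+01,  1.85894285e-03,
        1.90735152e-01,  1.34239937e-01]), 'tool_pos': array([ 0.33818451, -0.19133227,  0.31997506]), 'ee_rot': array([3.14117455e+00, 2.58328833e-04, 1.43121517e+00]), 'wrist_force': array([ 1.64221982, -0.51327916,  0.35238899]), 'wrist_torque': array([-0.07917815, -0.13830084,  0.00822877]), 'width': 0.09379629398896641}
shift [18.52, 8.69, -4.0] rot [0.0, 0.0, -0.14] | rows 4.9992636046419205 1.1169633340180043
```

>>> apply_moves([
  [[4,1.7,-0.8],[0,0,-0.06],1],
  [[8,3.4,-1.6],[0,0,-0.14],1],
  [[12,5.1,-2.4],[0,0,-0.14],1],
  [[16,7,-3.2],[0,0,-0.14],1],
  [[17,7.5,-4],[0,0,-0.14],1],
  [[17,7.5,-4],[0,0,-0.14],1],
  [[17,7.5,-4],[0,0,-0.14],1],
  [[17,7.5,-4],[0,0,-0.14],1],
  [[17,7.5,-4],[0,0,-0.14],1],
  [[17,7.5,-4],[0,0,-0.14],1],
])

```text
time: 1.82
tool_pos: [0.4359, -0.037, 0.3592]
ee_rot: [-3.141, 0.0, 1.563]
wrist_force: [0.5, -0.2, 0.4]
width: 0.0941
```

```bash
python3 - <<'E'
from h import *
o=robot.get_obs();print(o["tool_pos"],o["ee_rot"],o["joint_positions"])
c=cal("wrist"); im=optics.snapshot("wrist"); cv2.imwrite("pics/w1.png",im[:,:,::-1]); np.save("w1.npy",c,allow_pickle=True)
cv2.imwrite("pics/w1b.png",cv2.resize(im[:,:,::-1],(800,600),interpolation=cv2.INTER_CUBIC))
E
```

```text
[ 0.43594795 -0.03700928  0.3591731 ] [-3.14089813e+00  2.10148320e-04  1.56338174e+00] [-2.14150793e-01 -1.47644916e-01  1.32401788e+00 -3.77297477e-04
  1.96585626e+00 -2.06881231e-01]
```

View pics/w1b.png

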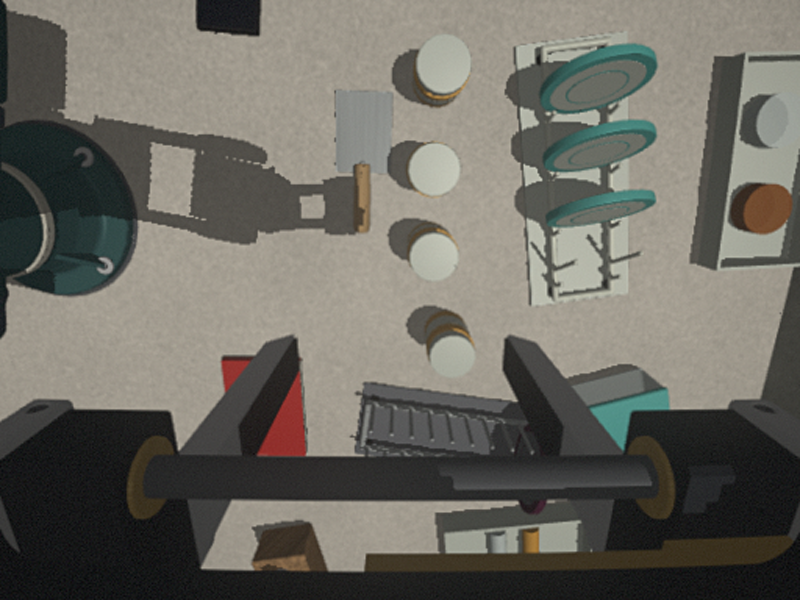

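The wrist view shows all four jars, at about (443,62), (434,168), (433,256) and (452,354) in the enlarged picture, and the three lids. The empty rest is the one nearest (580,265). I'll triangulate the caps and rims from wrist and top together.

```bash
cat > m.py <<'E'
from h import *
def capcentres(img,minr,maxr,box):
    h=cv2.cvtColor(img,cv2.COLOR_RGB2HSV); m=cv2.inRange(h,np.array((18,0,140)),np.array((50,45,255)))
    x0,y0,x1,y1=box; mm=np.zeros_like(m); mm[y0:y1,x0:x1]=m[y0:y1,x0:x1]
    mm=cv2.morphologyEx(mm,cv2.MORPH_OPEN,np.ones((5,5),np.uint8))
    out=[]
    for k in cv2.findContours(mm,cv2.RETR_EXTERNAL,cv2.CHAIN_APPROX_NONE)[0]:
        (c,r)=cv2.minEnclosingCircle(k); a=cv2.contourArea(k)
        if minr<r<maxr and a>.6*np.pi*r*r:
            M=cv2.moments(k); out.append((round(M["m10"]/M["m00"],1),round(M["m01"]/M["m00"],1),round(r,1)))
    return out
E
python3 - <<'E'
from m import *
w=cv2.imread("pics/w1.png")[:,:,::-1].copy(); t=cv2.imread("pics/top0.png")[:,:,::-1].copy()
for p in[(283,40),(278,110),(277,165),(289,227),(300,100)]: print(w[p[1],p[0]],cv2.cvtColor(w[p[1]:p[1]+1,p[0]:p[0]+1],cv2.COLOR_RGB2HSV)[0,0])
print(capcentres(w,10,25,(240,10,330,260))); print(capcentres(t,6,13,(185,205,330,245)))
for n,i in(("w",w),("t",t)):
    b,m=blobs(i,(80,90,40),(95,255,255),60)
    for k in cv2.findContours(m,cv2.RETR_EXTERNAL,cv2.CHAIN_APPROX_NONE)[0]:
        if len(k)>30: print(n,[np.round(v,1) for v in cv2.fitEllipse(cv2.convexHull(k))], cv2.boundingRect(k))
E
```

```text
[176 178 165] [ 35  19 178]
[189 190 178] [ 33  16 190]
[186 188 175] [ 35  18 188]
[172 174 162] [ 35  18 174]
[164 158 145] [ 21  30 164]
[]
[(269.6, 226.6, 9.6), (236.3, 226.5, 9.5), (200.6, 223.7, 9.4), (312.1, 218.2, 9.6)]
w [array([401.8, 266.8]), array([36.6, 56.4]), np.float64(69.3)] (377, 249, 51, 40)
w [array([384.6, 132.8]), array([17.1, 71.8]), np.float64(78.0)] (351, 122, 68, 22)
w [array([383.3,  93.2]), array([26. , 75.7]), np.float64(73.6)] (348, 77, 72, 33)
w [array([382.6,  49.9]), array([35.5, 79.2]), np.float64(68.4)] (346, 28, 74, 43)
t [array([264.2, 370.8]), array([40.8, 62.4]), np.float64(83.9)] (235, 352, 57, 32)
t [array([206.9, 170. ]), array([17.8, 38.7]), np.float64(167.3)] (197, 152, 19, 37)
t [array([229.6, 167.3]), array([16.5, 38.6]), np.float64(167.6)] (221, 149, 18, 38)
t [array([252.3, 164.4]), array([15.2, 38.3]), np.float64(167.5)] (244, 146, 17, 38)
t [array([347.7, 138.7]), array([36.7, 44.7]), np.float64(161.5)] (329, 119, 38, 41)
```

```bash
sed -i 's/np.array((50,45,255))/np.array((50,sat,255))/; s/maxr,box)/maxr,box,sat=45)/' m.py
python3 - <<'E'
from m import *
w=cv2.imread("pics/w1.png")[:,:,::-1].copy(); cw=np.load("w1.npy",allow_pickle=True).item(); ct=cal("top"); cs=cal("side")
cc=sorted(capcentres(w,10,25,(240,10,330,260),25),key=lambda q:q[1]); print(cc)
tt=sorted([(269.6, 226.6, 9.6), (236.3, 226.5, 9.5), (200.6, 223.7, 9.4), (312.1, 218.2, 9.6)])
if len(cc)==4:
    for a,b in zip(cc,tt):
        p,e=tri([ray(cw,a[:2]),ray(ct,b[:2])]); print("jar",p.round(4),np.round(e,4),onz(cw,a[:2],.085).round(4),onz(ct,b[:2],.085).round(4))
P=[]
for a,b in zip([(382.6,49.9),(383.3,93.2),(384.6,132.8)],[(206.9,170),(229.6,167.3),(252.3,164.4)]):
    p,e=tri([ray(cw,a),ray(ct,b)]); P.append(p); print("lid",p.round(4),np.round(e,4))
P=np.array(P); print(np.diff(P,axis=0).round(4), np.linalg.norm(np.diff(P,axis=0),axis=1))
# drainer base corners in the wrist view, z from corner pairs
k=512/800
W=[(514,48),(629,32),(629,292),(530,306)]
T=[(262,193),(250,85),(524,52),(538,160)]
f=lambda u,v:(95+u*300/800,125+v*150/400)
D=[]
for a,b in zip(W,[T[0],T[1],T[2],T[3]]):
    a=(a[0]*k,a[1]*k); p,e=tri([ray(cw,a),ray(ct,f(*b))]); D.append(p); print("drainer",p.round(4),np.round(e,4))
E
```

```text
[(283.9, 39.8, 19.0), (278.0, 107.9, 17.4), (277.5, 164.5, 15.9), (289.4, 228.1, 14.7)]
jar [0.4792 0.1433 0.0786] [0.0008 0.0008] [0.4778 0.1417 0.085 ] [0.4792 0.1428 0.085 ]
jar [0.4684 0.0448 0.1144] [0.0002 0.0002] [0.4705 0.045  0.085 ] [0.4718 0.0459 0.085 ]
jar [ 0.4712 -0.0441  0.0872] [0.0004 0.0004] [ 0.471  -0.0445  0.085 ] [ 0.4718 -0.0443  0.085 ]
jar [ 0.4948 -0.1599  0.0815] [0.0006 0.0006] [ 0.4937 -0.1582  0.085 ] [ 0.495  -0.1595  0.085 ]
lid [0.6318 0.1308 0.0699] [0.0007 0.0007]
lid [0.6404 0.0673 0.068 ] [0.0004 0.0004]
lid [0.6491 0.0042 0.0687] [0.001 0.001]
[[ 0.0086 -0.0635 -0.002 ]
 [ 0.0087 -0.0631  0.0007]] [0.06408544 0.06374227]
drainer [ 0.5678  0.1778 -0.0124] [0.001 0.001]
drainer [0.6848 0.1894 0.0138] [0.0007 0.0007]
drainer [ 0.7268 -0.1095  0.0049] [0.003 0.003]
drainer [ 0.6033 -0.1262  0.002 ] [0.0001 0.0001]
```

The jar cap tops come out at z ≈ 0.079–0.087, against an expected 0.085. One ill-conditioned pair gave 0.114, but the side view gives 0.083 for that jar. The lids are 64 mm apart as stated, with centres near 0.065–0.07, so I'll start with jar 1.

```bash
python3 - <<'E'
from h import *
delta([.4785,.1423,.13],down(1.6)); delta([.4785,.1423,.065],down(1.6))
E
```

```text
shift [17.96, 4.13, 22.92] rot [-0.001, 0.0, -0.037] | rows 7.05275441710754 0.2927495433621973
shift [17.96, 4.13, 29.42] rot [-0.001, 0.0, -0.037] | rows 8.325274517941324 0.2927495433621973
```

>>> apply_moves([
  [[2.7,0.6,3.2],[0,0,-0.03],1],
  [[5.4,1.2,6.4],[0,0,-0.037],1],
  [[8.1,1.8,9.6],[0,0,-0.037],1],
  [[10.8,2.4,12.8],[0,0,-0.037],1],
  [[13.5,3,16],[0,0,-0.037],1],
  [[16,3.6,19.2],[0,0,-0.037],1],
  [[17.5,4,22],[0,0,-0.037],1],
  [[17.96,4.13,22.9],[0,0,-0.037],1],
  [[17.96,4.13,22.9],[0,0,-0.037],1],
  [[17.96,4.13,22.9],[0,0,-0.037],1],
])

```text
time: 2.7
tool_pos: [0.4791, 0.1425, 0.1313]
ee_rot: [3.141, 0.001, 1.602]
wrist_force: [-0.9, 0.1, -0.3]
width: 0.0943
```

```bash
python3 - <<'E'
from h import *
o=robot.get_obs();print(o["tool_pos"],o["ee_rot"])
im=optics.snapshot("wrist"); cv2.imwrite("pics/w2.png",im[:,:,::-1])
delta([.4785,.1423,.065],down(1.6))
E
```

```text
[0.47907601 0.14248359 0.131283  ] [3.14138562e+00 7.72614520e-04 1.60198505e+00]
shift [-0.01, -0.16, 6.76] rot [0.003, 0.0, 0.001] | rows 1.622057227503027 0.02720955238041741
```

View pics/w2.png

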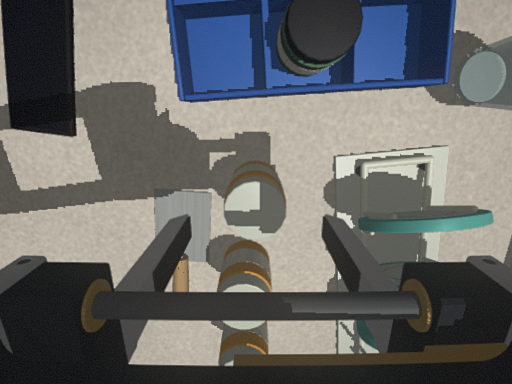

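The jar's cap at (255,205) is centred between the open fingers. I'll descend and grip.

>>> apply_moves([
  [[0,-0.1,2],[0,0,0],1],
  [[0,-0.1,4],[0,0,0],1],
  [[0,-0.1,5.6],[0,0,0],1],
  [[0,-0.1,6.6],[0,0,0],1],
  [[0,-0.1,6.6],[0,0,0],1],
  [[0,-0.1,6.6],[0,0,0.0],0],
  [[0,-0.1,6.6],[0,0,0],0],
  [[0,-0.1,6.6],[0,0,0],0],
  [[0,-0.1,6.6],[0,0,0],0],
  [[0,-0.1,6.6],[0,0,0],0],
])

```text
time: 3.58
tool_pos: [0.4783, 0.1435, 0.0654]
ee_rot: [3.14, -0.0, 1.603]
wrist_force: [-0.1, 0.1, -0.2]
width: 0.064
```

>>> apply_moves([
  [[0,0,0],[0,0,0],0],
  [[0,0,0],[0,0,0],0],
  [[0,0,0],[0,0,0],0],
  [[0,0,-1],[0,0,0],0],
  [[0,0,-4],[0,0,0],0],
  [[0,0,-8],[0,0,0],0],
  [[0,0,-12],[0,0,0],0],
  [[3,0,-14],[0,0,0],0],
  [[6,0,-16],[0,0,0],0],
  [[9,0,-17],[0,0,0],0],
])

```text
time: 4.42
tool_pos: [0.4758, 0.2344, 0.2384]
ee_rot: [3.137, -0.002, 1.601]
wrist_force: [0.9, 0.2, -2.2]
width: 0.0556
```

>>> apply_moves([
  [[3,0,0],[0,0,0],0],
  [[7,0,0],[0,0,0],0],
  [[10,0,0],[0,0,0],0],
  [[12,0,0],[0,0,0],0],
  [[13,0,0],[0,0,0],0],
  [[13,0,0],[0,0,0],0],
  [[13,0,0],[0,0,0],0],
  [[13,0,0],[0,0,0],0],
  [[13,0,0],[0,0,0],0],
  [[13,0,0],[0,0,0],0],
])

```text
time: 5.25
tool_pos: [0.4711, 0.3621, 0.2349]
ee_rot: [3.141, 0.0, 1.601]
wrist_force: [-0.6, -0.2, -2.1]
width: 0.0552
```

```bash
python3 - <<'E'
from h import *
o=robot.get_obs();print(o["tool_pos"],o["ee_rot"],o["width"])
c=cal("wrist");im=optics.snapshot("wrist"); cv2.imwrite("pics/w3.png",cv2.resize(im[:,:,::-1],(800,600),interpolation=cv2.INTER_CUBIC)); np.save("w3.npy",c,allow_pickle=True)
im=optics.snapshot("top");cv2.imwrite("pics/t3.png",im[:,:,::-1])
E
```

```text
[0.47114367 0.36206269 0.23487668] [3.14121158e+00 2.26607303e-04 1.60094675e+00] 0.055205734708723087
```

View pics/w3.png

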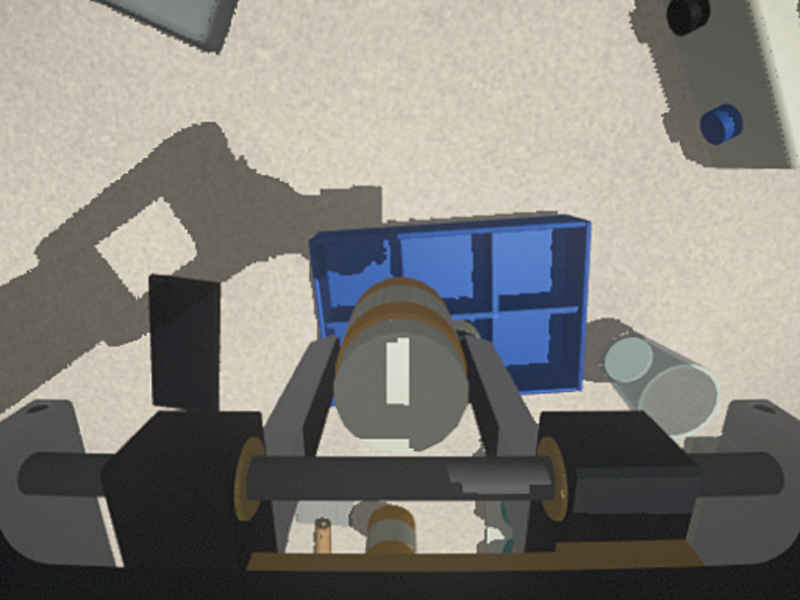

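The jar is held (width 55 mm) and the crate's outer corners show at (311,235), (591,217) and (583,390) in the enlarged view. I'll compare those against the top camera.

```bash
python3 - <<'E'
from h import *
cw=np.load("w3.npy",allow_pickle=True).item(); ct=cal("top"); cs=cal("side"); k=512/800
f=lambda u,v:(95+u*300/800,125+v*150/400); g=lambda u,v:(130+u*240/686,115+v*210/600)
W=[(311,235),(591,217),(583,390)]; T=[(52,350),(40,129),(190,116)]; S=[(238,518+0),(20,455),(130,350)]
names=["-L+W","+L+W","+L-W"]
for n,a,b in zip(names,W,T):
    a=(a[0]*k,a[1]*k); b=f(*b); p,e=tri([ray(cw,a),ray(ct,b)]); print(n,"tri",p.round(4),np.round(e,4),"w",onz(cw,a,.05).round(4),"t",onz(ct,b,.05).round(4))
# hull of blue in the first top picture
t=cv2.imread("pics/top0.png")[:,:,::-1].copy()
b,m=blobs(t,(105,120,30),(122,255,255),200); mm=np.zeros_like(m); mm[160:265,100:180]=m[160:265,100:180]
pts=cv2.findNonZero(mm); print(cv2.minAreaRect(pts))
E
```

```text
-L+W tri [0.3938 0.3862 0.0333] [0.0003 0.0003] w [0.397 0.389 0.05 ] t [0.3932 0.3812 0.05  ]
+L+W tri [0.6296 0.4099 0.0406] [0.0013 0.0013] w [0.6267 0.4113 0.05  ] t [0.6263 0.4063 0.05  ]
+L-W tri [0.6446 0.2498 0.0442] [0.0024 0.0024] w [0.6442 0.2534 0.05  ] t [0.6409 0.2478 0.05  ]
((140.02029418945312, 211.78424072265625), (85.06897735595703, 59.776275634765625), 85.91438293457031)
```

```bash
python3 - <<'E'
from h import *
delta([.4383,.3477,.0715],down(1.6))
E
```

```text
shift [-1.37, -3.33, 16.33] rot [0.0, -0.0, 0.001] | rows 4.010576641956074 0.011613241517383957
```

>>> apply_moves([
  [[-0.7,-2,2],[0,0,0],0],
  [[-1.4,-3.3,5],[0,0,0],0],
  [[-1.4,-3.3,8],[0,0,0],0],
  [[-1.4,-3.3,11],[0,0,0],0],
  [[-1.4,-3.3,13.5],[0,0,0],0],
  [[-1.4,-3.3,15.2],[0,0,0],0],
  [[-1.4,-3.3,16],[0,0,0],0],
  [[-1.4,-3.3,16.3],[0,0,0],0],
  [[-1.4,-3.3,16.3],[0,0,0],0],
  [[-1.4,-3.3,16.3],[0,0,0],0],
])

```text
time: 6.18
tool_pos: [0.4393, 0.3488, 0.0731]
ee_rot: [3.139, -0.002, 1.603]
wrist_force: [0.4, -0.6, -2.1]
width: 0.0556
```

>>> apply_moves([
  [[-0.1,-0.1,0.2],[0,0,0],0],
  [[-0.1,-0.1,0.3],[0,0,0],0],
  [[-0.1,-0.1,0.3],[0,0,0],0],
  [[-0.1,-0.1,0.3],[0,0,0],0.8],
  [[-0.1,-0.1,0.3],[0,0,0],0.8],
  [[-0.1,-0.1,0.3],[0,0,0],0.8],
  [[-0.1,-0.1,-1],[0,0,0],0.8],
  [[-0.1,-0.1,-4],[0,0,0],0.8],
  [[-0.1,-0.1,-8],[0,0,0],0.9],
  [[-0.1,-0.1,-12],[0,0,0],1],
])

```text
time: 7.02
tool_pos: [0.4364, 0.3468, 0.1916]
ee_rot: [-3.139, 0.002, 1.603]
wrist_force: [1.3, 1.2, 0.9]
width: 0.085
```

```bash
python3 - <<'E'
from m import *
im=optics.snapshot("wrist"); cv2.imwrite("pics/w4.png",im[:,:,::-1])
t=optics.snapshot("top");cv2.imwrite("pics/t4.png",t[:,:,::-1]); ct=cal("top")
for q in capcentres(t,6,13,(105,150,330,265)): print(q,onz(ct,q[:2],.085).round(4))
delta([.4708,.0454,.13],down(1.6))
E
```

```text
(236.3, 226.7, 9.8) [0.4713 0.0459 0.085 ]
(269.6, 226.3, 9.6) [ 0.4726 -0.0443  0.085 ]
(312.1, 218.3, 9.7) [ 0.4947 -0.1595  0.085 ]
shift [-30.56, 1.94, 6.83] rot [0.014, -0.009, 0.003] | rows 7.52501626950165 0.1328936164356933
```

View pics/w4.png

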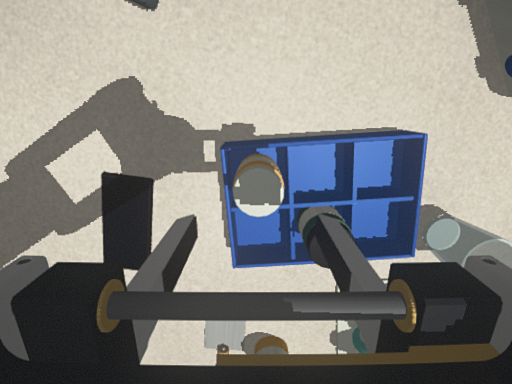

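View pics/t4.png

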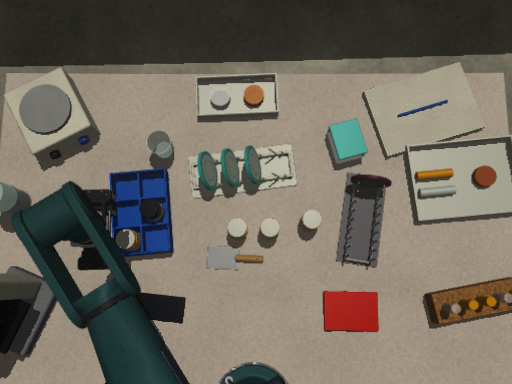

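Jar 1 stands in its cell at (259,190), and the other three jars haven't moved. Next is jar 2.

>>> apply_moves([
  [[-4,0.3,0],[0.014,-0.009,0.003],1],
  [[-8,0.5,0],[0.014,-0.009,0.003],1],
  [[-12,0.8,0],[0.014,-0.009,0.003],1],
  [[-16,1,0],[0.014,-0.009,0.003],1],
  [[-20,1.3,0],[0.014,-0.009,0.003],1],
  [[-24,1.6,1],[0.014,-0.009,0.003],1],
  [[-28,1.8,3],[0.014,-0.009,0.003],1],
  [[-30.6,1.9,5.5],[0.014,-0.009,0.003],1],
  [[-30.6,1.9,6.8],[0.014,-0.009,0.003],1],
  [[-30.6,1.9,6.8],[0.014,-0.009,0.003],1],
])

```text
time: 7.95
tool_pos: [0.4633, 0.0405, 0.1193]
ee_rot: [-3.12, 0.008, 1.596]
wrist_force: [-0.5, 0.3, -0.3]
width: 0.0941
```

```bash
python3 - <<'E'
from m import *
delta([.471,.0456,.065],down(1.6))
im=optics.snapshot("wrist"); cv2.imwrite("pics/w5.png",im[:,:,::-1])
E
```

```text
shift [0.53, 0.9, 5.41] rot [-0.022, 0.008, -0.004] | rows 1.3205099607152295 0.19043722319056283
```

View pics/w5.png

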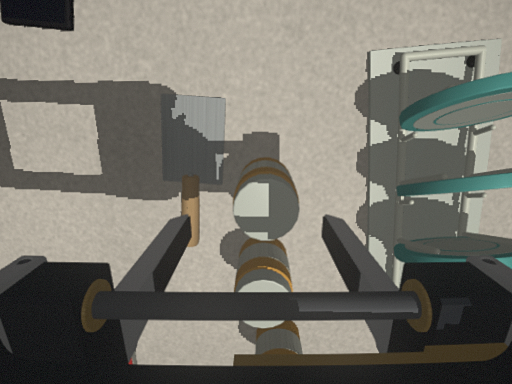

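>>> apply_moves([
  [[0.5,0.9,0],[-0.022,0.008,0],1],
  [[0.5,0.9,1],[-0.022,0.008,0],1],
  [[0.5,0.9,3],[-0.022,0.008,0],1],
  [[0.5,0.9,4.6],[-0.022,0.008,0],1],
  [[0.5,0.9,5.4],[-0.022,0.008,0],1],
  [[0.5,0.9,5.4],[-0.022,0.008,0],0],
  [[0.5,0.9,5.4],[-0.022,0.008,0],0],
  [[0.5,0.9,5.4],[-0.022,0.008,0],0],
  [[0.5,0.9,5.4],[-0.022,0.008,0],0],
  [[0.5,0.9,5.4],[-0.022,0.008,0],0],
])

```text
time: 8.83
tool_pos: [0.4748, 0.0468, 0.0706]
ee_rot: [3.132, 0.001, 1.6]
wrist_force: [-1.3, -0.4, 1.7]
width: 0.0642
```

>>> apply_moves([
  [[0,0,0],[0,0,0],0],
  [[0,0,0],[0,0,0],0],
  [[0,0,0],[0,0,0],0],
  [[0,0,-1],[0,0,0],0],
  [[0,0,-4],[0,0,0],0],
  [[0,0,-8],[0,0,0],0],
  [[0,0,-11],[0,0,0],0],
  [[0,0,-13],[0,0,0],0],
  [[0,0,-13],[0,0,0],0],
  [[0,0,-13],[0,0,0],0],
])

```text
time: 9.67
tool_pos: [0.4739, 0.0468, 0.2003]
ee_rot: [3.13, 0.001, 1.6]
wrist_force: [-0.2, 0.3, -2.5]
width: 0.0552
```

```bash
python3 - <<'E'
from m import *
print(robot.get_obs()["tool_pos"])
delta([.4461,.2721,.195],down(1.6))
delta([.4461,.2721,.0705],down(1.6))
E
```

```text
[0.47391123 0.04683089 0.20031952]
shift [22.6, -2.13, 0.48] rot [0.011, 0.001, -0.0] | rows 5.444645178556683 0.09027630325044408
shift [22.61, -2.27, 12.93] rot [0.011, 0.001, -0.0] | rows 6.270547396221135 0.09027630325044408
```

>>> apply_moves([
  [[4,-0.4,0],[0,0,0],0],
  [[8,-0.8,0],[0,0,0],0],
  [[12,-1.2,0],[0,0,0],0],
  [[16,-1.6,0],[0,0,0],0],
  [[20,-2,0],[0,0,0],0],
  [[22.6,-2.2,0],[0.011,0,0],0],
  [[22.6,-2.2,0],[0.011,0,0],0],
  [[22.6,-2.2,2.5],[0.011,0,0],0],
  [[22.6,-2.2,5],[0.011,0,0],0],
  [[22.6,-2.2,6],[0.011,0,0],0],
])

```text
time: 10.5
tool_pos: [0.4421, 0.2702, 0.1327]
ee_rot: [-3.129, 0.006, 1.6]
wrist_force: [-1.1, 0.0, -2.9]
width: 0.0555
```

```bash
python3 - <<'E'
from m import *
print(robot.get_obs()["tool_pos"])
delta([.4461,.2721,.0765],down(1.6))
cv2.imwrite("pics/w6.png",optics.snapshot("wrist")[:,:,::-1])
E
```

```text
[0.44212133 0.27022943 0.13271112]
shift [0.21, 0.47, 5.61] rot [-0.012, 0.006, -0.0] | rows 1.3521051486319604 0.1078157785851156
```

View pics/w6.png

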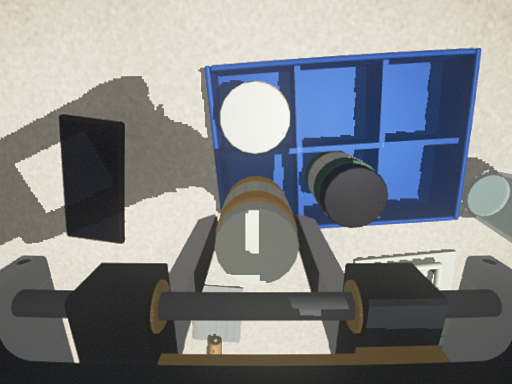

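Jar 2 is above its cell, with jar 1 at (255,117) and the green jar clear. I'll lower it and release.

>>> apply_moves([
  [[0.2,0.45,0],[-0.01,0.006,0],0],
  [[0.2,0.45,1.5],[-0.01,0.006,0],0],
  [[0.2,0.45,3.2],[-0.01,0.006,0],0],
  [[0.2,0.45,4.6],[-0.01,0.006,0],0],
  [[0.2,0.45,5.4],[-0.01,0.006,0],0],
  [[0.2,0.45,5.6],[-0.01,0.006,0],0],
  [[0.2,0.45,5.6],[-0.01,0.006,0],0],
  [[0.2,0.45,5.6],[-0.01,0.006,0],0],
  [[0.2,0.45,5.6],[-0.01,0.006,0],0],
  [[0.2,0.45,5.6],[-0.01,0.006,0],0],
])

```text
time: 11.38
tool_pos: [0.4501, 0.2745, 0.0842]
ee_rot: [3.132, -0.006, 1.6]
wrist_force: [0.1, 0.8, -1.4]
width: 0.0551
```

>>> apply_moves([
  [[-0.2,-0.3,0],[0.01,-0.006,0],0],
  [[-0.2,-0.3,0.3],[0.01,-0.006,0],0],
  [[-0.2,-0.3,0.6],[0.01,-0.006,0],0],
  [[-0.2,-0.3,0.75],[0.01,-0.006,0],0],
  [[-0.2,-0.3,0.75],[0.01,-0.006,0],0],
  [[-0.2,-0.3,0.75],[0.01,-0.006,0],0],
  [[-0.2,-0.3,0.75],[0.01,-0.006,0],0],
  [[-0.2,-0.3,0.75],[0.01,-0.006,0],0],
  [[-0.2,-0.3,0.75],[0.01,-0.006,0],0],
  [[-0.2,-0.3,0.75],[0.01,-0.006,0],0],
])

```text
time: 12.22
tool_pos: [0.4464, 0.272, 0.0757]
ee_rot: [-3.139, 0.001, 1.6]
wrist_force: [-1.3, -2.1, 3.4]
width: 0.0553
```

>>> apply_moves([
  [[0,0,0],[0,0,0],0.8],
  [[0,0,0],[0,0,0],0.8],
  [[0,0,0],[0,0,0],0.8],
  [[0,0,-1],[0,0,0],0.8],
  [[0,0,-4],[0,0,0],0.8],
  [[0,0,-8],[0,0,0],0.9],
  [[0,0,-12],[0,0,0],1],
  [[0,0,-12],[0,0,0],1],
  [[0,0,-12],[0,0,0],1],
  [[0,0,-12],[0,0,0],1],
])

```text
time: 13.05
tool_pos: [0.4468, 0.2723, 0.1956]
ee_rot: [-3.139, 0.001, 1.6]
wrist_force: [0.7, -0.3, -0.6]
width: 0.094
```

```bash
cat >> m.py <<'E'
def look(tag,box=(105,150,330,265)):
    ct=cal("top"); w=optics.snapshot("wrist"); cv2.imwrite(f"pics/w{tag}.png",w[:,:,::-1])
    t=optics.snapshot("top"); cv2.imwrite(f"pics/t{tag}.png",t[:,:,::-1])
    for q in capcentres(t,6,13,box): print(q,onz(ct,q[:2],.085).round(4))
E
python3 - <<'E'
from m import *
look(7); o=robot.get_obs(); print(o["tool_pos"],o["ee_rot"])
delta([.472,-.0443,.17],down(1.6))
E
```

```text
(269.6, 226.4, 9.7) [ 0.4723 -0.0443  0.085 ]
(312.1, 218.2, 9.7) [ 0.495  -0.1595  0.085 ]
[0.44592371 0.27182067 0.1935182 ] [-3.13543238e+00  2.49222608e-03  1.59981817e+00]
shift [-31.67, 1.7, 2.42] rot [-0.006, 0.002, -0.0] | rows 7.627458379453992 0.05319873601861618
```

View pics/w7.png

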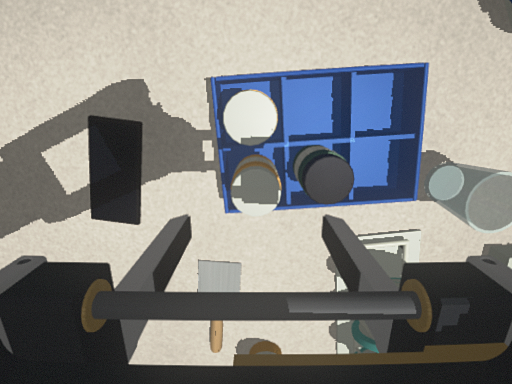

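Both jars are upright in their cells, at (250,117) and (256,188). Next is jar 3.

>>> apply_moves([
  [[-4,0.2,0],[0,0,0],1],
  [[-8,0.4,0],[0,0,0],1],
  [[-12,0.7,0],[0,0,0],1],
  [[-16,0.9,0],[0,0,0],1],
  [[-20,1.1,0.5],[0,0,0],1],
  [[-24,1.3,1],[0,0,0],1],
  [[-28,1.5,2],[0,0,0],1],
  [[-31.6,1.7,3],[0,0,0],1],
  [[-31.6,1.7,4],[0,0,0],1],
  [[-31.6,1.7,4],[0,0,0],1],
])

```text
time: 13.98
tool_pos: [0.4704, -0.0443, 0.1514]
ee_rot: [-3.131, -0.001, 1.596]
wrist_force: [0.8, -0.1, -0.2]
width: 0.0937
```

>>> apply_moves([
  [[0,0,0.5],[0,0,0],1],
  [[0,0,1],[0,0,0],1],
  [[0,0,1],[0,0,0],1],
  [[0,0,1],[0,0,0],1],
  [[0,0,1],[0,0,0],1],
  [[0,0,1],[0,0,0],1],
  [[0,0,1],[0,0,0],1],
  [[0,0,1],[0,0,0],1],
  [[0,0,1],[0,0,0],1],
  [[0,0,1],[0,0,0],1],
])

```text
time: 14.82
tool_pos: [0.4729, -0.0432, 0.1458]
ee_rot: [-3.139, 0.001, 1.6]
wrist_force: [-0.7, -0.9, -0.6]
width: 0.0939
```

```bash
python3 - <<'E'
from m import *
look(8); o=robot.get_obs(); print(o["tool_pos"],o["ee_rot"])
delta([.472,-.0443,.066],down(1.6))
E
```

```text
(124.6, 238.5, 9.6) [0.4388 0.3466 0.085 ]
(153.3, 235.7, 9.4) [0.4465 0.2697 0.085 ]
(312.7, 218.3, 9.7) [ 0.4947 -0.1611  0.085 ]
[ 0.47281911 -0.04324652  0.14573964] [-3.13866672e+00  1.13161414e-03  1.59974835e+00]
shift [-0.09, -0.06, 7.97] rot [-0.003, 0.001, -0.0] | rows 1.9124892150098531 0.02518571083169103
```

View pics/w8.png

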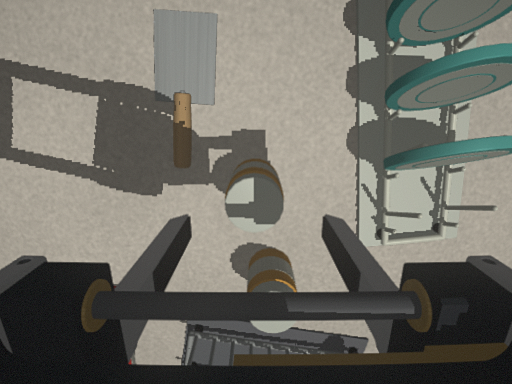

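Jar 3 at (254,203) is centred between the fingers, so I'll descend and grip.

>>> apply_moves([
  [[-0.1,-0.1,2.5],[0,0,0],1],
  [[-0.1,-0.1,5],[0,0,0],1],
  [[-0.1,-0.1,7],[0,0,0],1],
  [[-0.1,-0.1,8],[0,0,0],1],
  [[-0.1,-0.1,8],[0,0,0],1],
  [[-0.1,-0.1,8],[0,0,0],0],
  [[-0.1,-0.1,8],[0,0,0],0],
  [[-0.1,-0.1,8],[0,0,0],0],
  [[-0.1,-0.1,8],[0,0,0],0],
  [[-0.1,-0.1,8],[0,0,0],0],
])

```text
time: 15.75
tool_pos: [0.4723, -0.0445, 0.0668]
ee_rot: [-3.141, 0.002, 1.6]
wrist_force: [-0.0, -0.3, 0.6]
width: 0.0639
```

>>> apply_moves([
  [[0,0,0],[0,0,0],0],
  [[0,0,0],[0,0,0],0],
  [[0,0,0],[0,0,0],0],
  [[0,0,-1],[0,0,0],0],
  [[0,0,-4],[0,0,0],0],
  [[0,0,-8],[0,0,0],0],
  [[0,0,-11],[0,0,0],0],
  [[0,0,-14],[0,0,0],0],
  [[0,0,-14],[0,0,0],0],
  [[0,0,-14],[0,0,0],0],
])

```text
time: 16.58
tool_pos: [0.4731, -0.0443, 0.2076]
ee_rot: [3.14, 0.002, 1.6]
wrist_force: [-0.3, -0.6, -2.8]
width: 0.0555
```

```bash
python3 - <<'E'
from m import *
o=robot.get_obs(); print(o["tool_pos"],o["ee_rot"])
delta([.5149,.3556,.2],down(1.6))
E
```

```text
[ 0.47306555 -0.04429584  0.20763467] [3.14014757e+00 2.07937646e-03 1.59990656e+00]
shift [39.85, 5.34, 0.69] rot [0.001, 0.002, -0.0] | rows 9.643898820729861 0.020276564111859897
```

>>> apply_moves([
  [[4.1,0.5,0],[0,0,0],0],
  [[8.2,1.1,0],[0,0,0],0],
  [[12.3,1.6,0],[0,0,0],0],
  [[16.4,2.2,0],[0,0,0],0],
  [[20.5,2.7,0],[0,0,0],0],
  [[24.6,3.3,0],[0,0,0],0],
  [[28.7,3.8,0],[0,0,0],0],
  [[32.8,4.4,0],[0,0,0],0],
  [[36.9,5,0],[0,0,0],0],
  [[39.8,5.3,0],[0,0,0],0],
])

```text
time: 17.42
tool_pos: [0.5118, 0.3582, 0.2009]
ee_rot: [-3.133, 0.003, 1.602]
wrist_force: [0.2, 0.1, -1.4]
width: 0.0553
```

>>> apply_moves([
  [[0,0,0],[0,0,0],0],
  [[0,0,2],[0,0,0],0],
  [[0,0,4],[0,0,0],0],
  [[0,0,6],[0,0,0],0],
  [[0,0,6],[0,0,0],0],
  [[0,0,6],[0,0,0],0],
  [[0,0,6],[0,0,0],0],
  [[0,0,6],[0,0,0],0],
  [[0,0,6],[0,0,0],0],
  [[0,0,6],[0,0,0],0],
])

```text
time: 18.25
tool_pos: [0.5139, 0.3554, 0.1467]
ee_rot: [-3.141, -0.0, 1.6]
wrist_force: [-0.3, -0.3, -0.7]
width: 0.0553
```

```bash
python3 - <<'E'
from m import *
o=robot.get_obs(); print(o["tool_pos"],o["ee_rot"]); look(9)
delta([.5149,.3556,.072],down(1.6))
E
```

```text
[0.51390424 0.35536345 0.14667383] [-3.14092771e+00 -1.06271504e-04  1.59965504e+00]
(153.3, 235.6, 9.4) [0.4467 0.2697 0.085 ]
(311.9, 218.3, 9.7) [ 0.4947 -0.159   0.085 ]
shift [0.03, 0.14, 7.41] rot [-0.001, 0.0, -0.0] | rows 1.778147697125446 0.012272986325413194
```

View pics/w9.png

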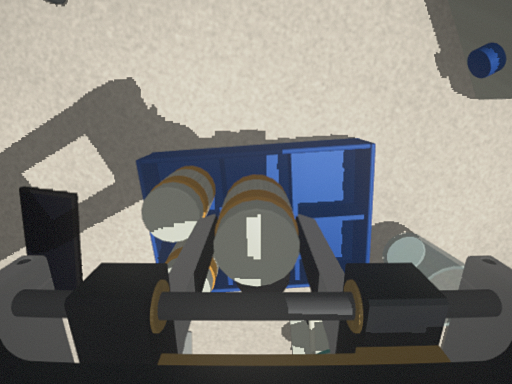

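The held jar is over the middle far cell. The left finger will pass about 7 mm from jar 1, so I'll shift 2 mm away and open only a little on release.

>>> apply_moves([
  [[0,0.3,0],[0,0,0],0],
  [[0,0.3,2],[0,0,0],0],
  [[0,0.3,4],[0,0,0],0],
  [[0,0.3,6],[0,0,0],0],
  [[0,0.3,7],[0,0,0],0],
  [[0,0.3,7.5],[0,0,0],0],
  [[0,0.3,7.5],[0,0,0],0],
  [[0,0.3,7.5],[0,0,0],0],
  [[0,0.3,7.5],[0,0,0],0],
  [[0,0.3,7.5],[0,0,0],0],
])

```text
time: 19.18
tool_pos: [0.5164, 0.3553, 0.071]
ee_rot: [-3.14, 0.001, 1.6]
wrist_force: [-0.1, -0.7, 1.6]
width: 0.0557
```

>>> apply_moves([
  [[0,0,0],[0,0,0],0.66],
  [[0,0,0],[0,0,0],0.66],
  [[0,0,0],[0,0,0],0.66],
  [[0,0,-1],[0,0,0],0.66],
  [[0,0,-4],[0,0,0],0.66],
  [[0,0,-8],[0,0,0],0.8],
  [[0,0,-12],[0,0,0],1],
  [[0,0,-13],[0,0,0],1],
  [[0,0,-13],[0,0,0],1],
  [[0,0,-13],[0,0,0],1],
])

```text
time: 20.02
tool_pos: [0.5167, 0.3555, 0.2009]
ee_rot: [-3.14, 0.0, 1.6]
wrist_force: [-0.4, 0.7, -0.4]
width: 0.0915
```

```bash
python3 - <<'E'
from m import *
o=robot.get_obs(); print(o["tool_pos"],o["ee_rot"]); look(10)
delta([.4948,-.1593,.17],down(1.6))
E
```

```text
[0.51669806 0.35545641 0.20089229] [-3.14033783e+00  2.16323717e-04  1.59980123e+00]
(225.9, 254.6, 9.5) [0.3961 0.0731 0.085 ]
(153.3, 235.6, 9.4) [0.4467 0.2697 0.085 ]
(312.0, 218.2, 9.7) [ 0.495  -0.1593  0.085 ]
shift [-51.31, -3.54, 2.93] rot [-0.007, 0.003, -0.0] | rows 12.354419517336309 0.06061069376441166
```

View pics/w10.png

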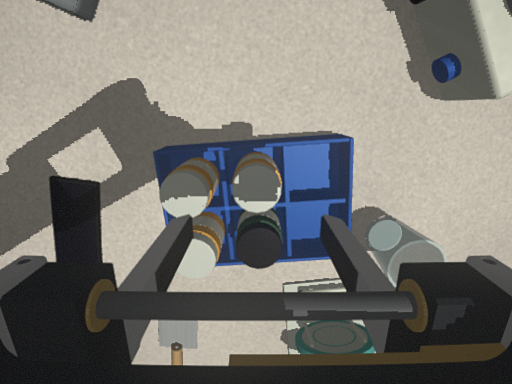

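All three jars stand in separate cells. The extra blob at (226,255) in the top view is only the spatula blade. Now jar 4.

>>> apply_moves([
  [[-4.1,-0.3,0],[0,0,0],1],
  [[-8.2,-0.6,0],[0,0,0],1],
  [[-12.3,-0.9,0],[0,0,0],1],
  [[-16.4,-1.2,0],[0,0,0],1],
  [[-20.5,-1.5,0],[0,0,0],1],
  [[-24.6,-1.8,0],[0,0,0],1],
  [[-28.7,-2,0],[0,0,0],1],
  [[-32.8,-2.3,0],[0,0,0],1],
  [[-36.9,-2.6,0],[0,0,0],1],
  [[-41,-2.8,0],[0,0,0],1],
])

```text
time: 20.95
tool_pos: [0.4985, -0.0569, 0.1978]
ee_rot: [-3.134, -0.0, 1.6]
wrist_force: [1.7, -0.5, -0.1]
width: 0.0939
```

>>> apply_moves([
  [[-4,-0.3,1],[0,0,0],1],
  [[-8,-0.6,2],[0,0,0],1],
  [[-10.3,-0.7,3],[0,0,0],1],
  [[-10.3,-0.7,5],[0,0,0],1],
  [[-10.3,-0.7,5],[0,0,0],1],
  [[-10.3,-0.7,5],[0,0,0],1],
  [[-10.3,-0.7,5],[0,0,0],1],
  [[-10.3,-0.7,5],[0,0,0],1],
  [[-10.3,-0.7,5],[0,0,0],1],
  [[-10.3,-0.7,5],[0,0,0],1],
])

```text
time: 21.78
tool_pos: [0.4968, -0.158, 0.1518]
ee_rot: [-3.14, 0.002, 1.601]
wrist_force: [-0.6, 1.0, 0.2]
width: 0.094
```

```bash
python3 - <<'E'
from m import *
o=robot.get_obs(); print(o["tool_pos"],o["ee_rot"]); look(11)
delta([.4948,-.1593,.066],down(1.6))
E
```

```text
[ 0.49677439 -0.15801533  0.1518105 ] [-3.14025270e+00  1.89001364e-03  1.60120772e+00]
(124.6, 238.5, 9.6) [0.4388 0.3466 0.085 ]
(153.3, 235.6, 9.4) [0.4467 0.2697 0.085 ]
(122.6, 209.5, 9.1) [0.5178 0.356  0.085 ]
shift [-0.09, -0.17, 8.56] rot [-0.002, 0.002, 0.001] | rows 2.0521764137363223 0.02035005002180409
```

View pics/w11.png

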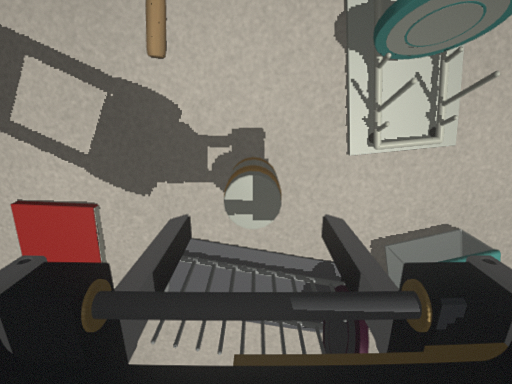

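Jar 4 at (253,200) is centred, so I'll descend, grip and lift.

>>> apply_moves([
  [[-0.1,-0.2,2.5],[0,0,0],1],
  [[-0.1,-0.2,5],[0,0,0],1],
  [[-0.1,-0.2,7.5],[0,0,0],1],
  [[-0.1,-0.2,8.6],[0,0,0],1],
  [[-0.1,-0.2,8.6],[0,0,0],1],
  [[-0.1,-0.2,8.6],[0,0,0],0],
  [[-0.1,-0.2,8.6],[0,0,0],0],
  [[-0.1,-0.2,8.6],[0,0,0],0],
  [[-0.1,-0.2,8.6],[0,0,0],0],
  [[-0.1,-0.2,8.6],[0,0,0],0],
])

```text
time: 22.72
tool_pos: [0.4947, -0.16, 0.0661]
ee_rot: [-3.141, 0.002, 1.6]
wrist_force: [0.0, -0.6, 0.7]
width: 0.0643
```

>>> apply_moves([
  [[0,0,0],[0,0,0],0],
  [[0,0,0],[0,0,0],0],
  [[0,0,0],[0,0,0],0],
  [[0,0,-1],[0,0,0],0],
  [[0,0,-4],[0,0,0],0],
  [[0,0,-8],[0,0,0],0],
  [[0,0,-11],[0,0,0],0],
  [[0,0,-15],[0,0,0],0],
  [[0,0,-15],[0,0,0],0],
  [[0,0,-15],[0,0,0],0],
])

```text
time: 23.55
tool_pos: [0.4958, -0.16, 0.2177]
ee_rot: [3.139, 0.004, 1.6]
wrist_force: [-0.2, -0.2, -3.5]
width: 0.0553
```

```bash
python3 - <<'E'
from m import *
o=robot.get_obs(); print(o["tool_pos"],o["ee_rot"])
delta([.5915,.3635,.23],down(1.6))
E
```

```text
[ 0.49583475 -0.16000611  0.2176549 ] [3.13872432 0.00363523 1.59993404]
shift [52.04, 11.09, -1.39] rot [0.003, 0.004, -0.0] | rows 12.765429374787203 0.0370579651959849
```

>>> apply_moves([
  [[4,0.5,-0.2],[0,0,0],0],
  [[8,1,-0.4],[0,0,0],0],
  [[12,1.7,-0.6],[0,0,0],0],
  [[16,2.4,-0.8],[0,0,0],0],
  [[20,3.2,-1],[0,0,0],0],
  [[24,4,-1],[0,0,0],0],
  [[28,5,-1],[0,0,0],0],
  [[32,6,-1],[0,0,0],0],
  [[36,7,-1],[0,0,0],0],
  [[40,8,-1],[0,0,0],0],
])

```text
time: 24.38
tool_pos: [0.5615, 0.2444, 0.2203]
ee_rot: [-3.133, 0.003, 1.6]
wrist_force: [0.7, -1.5, -1.9]
width: 0.0551
```

>>> apply_moves([
  [[4,1,0],[0,0,0],0],
  [[8,2.2,0],[0,0,0],0],
  [[12,3.3,0],[0,0,0],0],
  [[12,3.3,1.5],[0,0,0],0],
  [[12,3.3,4],[0,0,0],0],
  [[12,3.3,6],[0,0,0],0],
  [[12,3.3,6],[0,0,0],0],
  [[12,3.3,6],[0,0,0],0],
  [[12,3.3,6],[0,0,0],0],
  [[12,3.3,6],[0,0,0],0],
])

```text
time: 25.22
tool_pos: [0.5928, 0.3636, 0.1656]
ee_rot: [-3.141, -0.0, 1.599]
wrist_force: [0.1, -0.5, -1.8]
width: 0.0552
```

```bash
python3 - <<'E'
from m import *
o=robot.get_obs(); print(o["tool_pos"],o["ee_rot"]); look(12)
delta([.5945,.3635,.0715],down(1.6))
E
```

```text
[0.59278708 0.36355617 0.16557163] [-3.14100162e+00 -1.15396489e-04  1.59948494e+00]
(153.4, 235.6, 9.4) [0.4467 0.2695 0.085 ]
shift [-0.02, 0.16, 9.46] rot [0.0, -0.0, -0.001] | rows 2.2697368469735832 0.00610103954010473
```

View pics/w12.png

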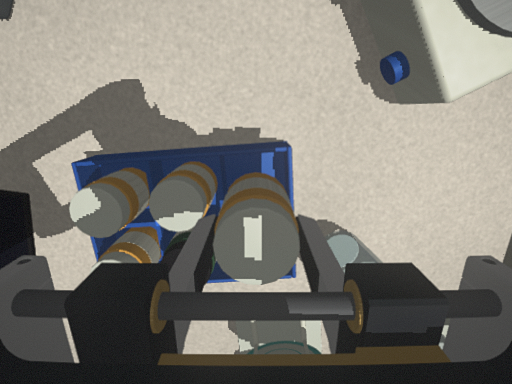

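>>> apply_moves([
  [[0,0.1,1],[0,0,0],0],
  [[0,0.1,3],[0,0,0],0],
  [[0,0.1,5],[0,0,0],0],
  [[0,0.1,7],[0,0,0],0],
  [[0,0.1,8.5],[0,0,0],0],
  [[0,0.1,9.2],[0,0,0],0],
  [[0,0.1,9.5],[0,0,0],0],
  [[0,0.1,9.5],[0,0,0],0],
  [[0,0.1,9.5],[0,0,0],0],
  [[0,0.1,9.5],[0,0,0],0],
])

```text
time: 26.15
tool_pos: [0.593, 0.3636, 0.0701]
ee_rot: [-3.139, 0.0, 1.6]
wrist_force: [-2.2, -1.0, 2.1]
width: 0.0554
```

>>> apply_moves([
  [[0,0,0],[0,0,0],0.66],
  [[0,0,0],[0,0,0],0.66],
  [[0,0,0],[0,0,0],0.66],
  [[0,0,-1],[0,0,0],0.66],
  [[0,0,-4],[0,0,0],0.66],
  [[0,0,-8],[0,0,0],0.66],
  [[0,0,-12],[0,0,0],0.6],
  [[0,0,-16],[0,0,0],0.6],
  [[0,0,-18],[0,0,0],0.6],
  [[0,0,-18],[0,0,0],0.6],
])

```text
time: 26.98
tool_pos: [0.5956, 0.3647, 0.2587]
ee_rot: [3.13, -0.006, 1.6]
wrist_force: [-0.9, 0.8, 1.1]
width: 0.0563
```

```bash
python3 - <<'E'
from m import *
o=robot.get_obs(); print(o["tool_pos"],o["ee_rot"]); look(13)
E
```

```text
[0.59563351 0.36471654 0.25872922] [ 3.13026548 -0.005548    1.59981997]
(226.8, 255.8, 10.0) [0.3929 0.0706 0.085 ]
(153.4, 235.6, 9.4) [0.4467 0.2695 0.085 ]
```

View pics/w13.png

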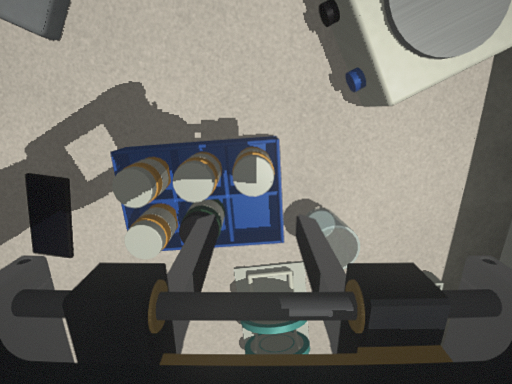

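All four jars are upright in separate cells around the green one. Next I'll measure the rack from above it.

```bash
python3 - <<'E'
from m import *
delta([.50,-.20,.36],down(1.42))
E
```

```text
shift [-56.08, -11.01, -10.96] rot [0.0, -0.0, 0.18] | rows 13.955065813958221 1.4384512553095006
```

>>> apply_moves([
  [[-4,-0.8,-0.8],[0,0,0.02],0.6],
  [[-8,-1.6,-1.6],[0,0,0.04],0.6],
  [[-12,-2.4,-2.4],[0,0,0.06],0.6],
  [[-16,-3.2,-3.2],[0,0,0.08],0.6],
  [[-20,-4,-4],[0,0,0.1],0.6],
  [[-24,-4.8,-4.8],[0,0,0.12],0.6],
  [[-28,-5.6,-5.6],[0,0,0.14],0.6],
  [[-32,-6.4,-6.4],[0,0,0.16],0.6],
  [[-36,-7.2,-7.2],[0,0,0.18],0.6],
  [[-40,-8,-8],[0,0,0.18],0.6],
])

```text
time: 27.92
tool_pos: [0.5238, -0.0401, 0.3269]
ee_rot: [-3.134, 0.002, 1.419]
wrist_force: [0.6, -0.3, -0.3]
width: 0.0566
```

>>> apply_moves([
  [[-4,-0.2,-0.8],[0,0,0],0.6],
  [[-8,-0.4,-1.6],[0,0,0],0.6],
  [[-12,-0.6,-2.4],[0,0,0],0.6],
  [[-16,-0.6,-3],[0,0,0],0.6],
  [[-16,-0.6,-3],[0,0,0],0.6],
  [[-16,-0.6,-3],[0,0,0],0.6],
  [[-16,-0.6,-3],[0,0,0],0.6],
  [[-16,-0.6,-3],[0,0,0],0.6],
  [[-16,-0.6,-3],[0,0,0],0.6],
  [[-16,-0.6,-3],[0,0,0],0.6],
])

```text
time: 28.75
tool_pos: [0.4956, -0.1943, 0.3595]
ee_rot: [-3.138, 0.001, 1.422]
wrist_force: [-0.6, -0.1, -0.4]
width: 0.0565
```

```bash
python3 - <<'E'
from m import *
o=robot.get_obs(); print(o["tool_pos"],o["ee_rot"]); np.save("w14.npy",cal("wrist"),allow_pickle=True); look(14)
w=cv2.imread("pics/w14.png"); cv2.imwrite("pics/w14b.png",cv2.resize(w[100:340,100:420],(800,600),interpolation=cv2.INTER_CUBIC))
t=cv2.imread("pics/t14.png"); cv2.imwrite("pics/t14b.png",cv2.resize(t[165:275,325:405],(436,600),interpolation=cv2.INTER_CUBIC))
E
```

```text
[ 0.4955912  -0.19430002  0.35948192] [-3.13827431e+00  1.29612931e-03  1.42220023e+00]
(124.6, 238.6, 9.6) [0.4386 0.3466 0.085 ]
(153.3, 235.6, 9.5) [0.4467 0.2697 0.085 ]
(122.6, 209.6, 9.4) [0.5175 0.3559 0.085 ]
(120.4, 181.8, 9.0) [0.5948 0.3658 0.085 ]
```

View pics/w14b.png

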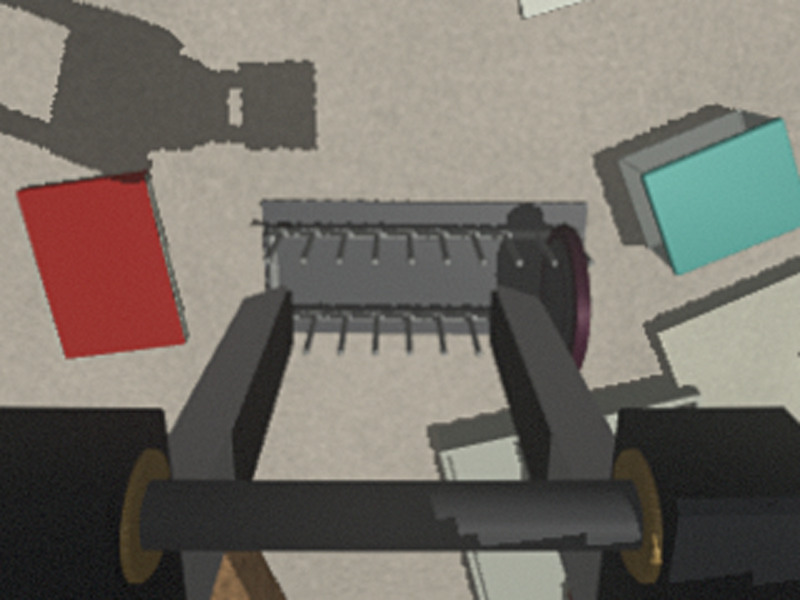

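View pics/t14.png

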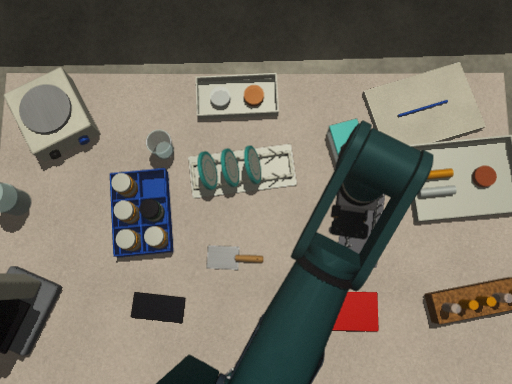

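The wrist view of the rack shows the +y-row tine tips at about (308..555,262) and the other row at (308..477,351) in the crop. The plum lid is in the far end gap. I'll cast these onto z = 0.08 and check the spacing.

```bash
python3 - <<'E'
from m import *
cw=np.load("w14.npy",allow_pickle=True).item(); ct=cal("top")
w=lambda u,v:(100+u/2.5,100+v/2.5)
for row in([(271,262),(308,262),(342,262),(376,262),(410,260),(445,260),(482,260),(519,262),(555,264)],[(308,351),(342,351),(376,350),(410,350),(443,350),(477,352)]):
    P=np.array([onz(cw,w(*p),.08)[:2] for p in row]); print(P.round(4).tolist()); print(np.linalg.norm(np.diff(P,axis=0),axis=1).round(4))
    d=np.polyfit(np.arange(len(P)),P,1)[0]; print("pitch dir",d, np.arctan2(d[1],d[0]))
print("base corners w z.0", [onz(cw,w(*p),.003).round(4)[:2].tolist() for p in((262,200),(587,203))])
f=lambda u,v:(95+u*300/800,125+v*150/400)
print("base corners t", [onz(ct,f(*p),.003).round(4)[:2].tolist() for p in((643,365),(672,128),(748,378))])
for a,b in zip(((262,200),(587,203)),((643,365),(672,128))): print(tri([ray(cw,w(*a)),ray(ct,f(*b))]))
print("plum rim top w", onz(cw,w(570,226),.1).round(4), onz(cw,w(583,365),.1).round(4))
E
python3 - <<'E'
import cv2
t=cv2.imread("pics/t4.png"); cv2.imwrite("pics/t4b.png",cv2.resize(t[165:275,325:405],(436,600),interpolation=cv2.INTER_CUBIC))
E
```

```text
[[0.4012, -0.261], [0.4267, -0.2648], [0.45, -0.2682], [0.4734, -0.2716], [0.4969, -0.2735], [0.5209, -0.2771], [0.5462, -0.2808], [0.5715, -0.286], [0.5961, -0.2911]]
[0.0257 0.0236 0.0236 0.0236 0.0242 0.0256 0.0258 0.0252]
pitch dir [ 0.02423439 -0.00358354] -0.14680611517516642
[[0.4143, -0.332], [0.4386, -0.3355], [0.4631, -0.3383], [0.4873, -0.3418], [0.5109, -0.3453], [0.535, -0.3504]]
[0.0246 0.0246 0.0245 0.0238 0.0247]
pitch dir [ 0.02413603 -0.00356965] -0.14683288958556953
base corners w z.0 [[0.3856, -0.2342], [0.6406, -0.2742]]
base corners t [[0.3813, -0.2345], [0.6392, -0.2731], [0.3683, -0.3447]]
(array([ 0.38204103, -0.23725069, -0.0118394 ]), [np.float64(0.00035656037864579816), np.float64(0.0003565603786458672)])
(array([ 0.63732777, -0.27098516,  0.01363444]), [np.float64(0.0005558968275520038), np.float64(0.0005558968275521691)])
plum rim top w [ 0.604  -0.2583  0.1   ] [ 0.6057 -0.3606  0.1   ]
```

View pics/t4b.png

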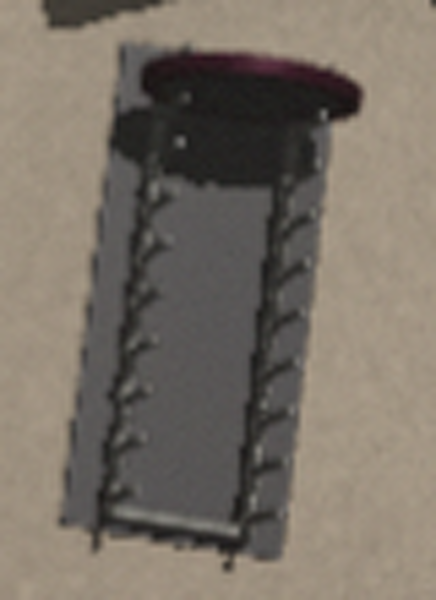

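```bash
cat >> m.py <<'E'
xd=np.array([-.130,.9915,0]); xd/=np.linalg.norm(xd); yd=np.array([-xd[1],xd[0],0]); th=.35
U=xd*np.sin(th)+np.array([0,0,np.cos(th)])
def Rlid():
    z=-U; x=-yd; y=np.cross(z,x); return np.c_[x,y,z]
LID={"A":np.array([.632,.1295,.064]),"B":np.array([.6407,.0665,.064]),"C":np.array([.6493,.003,.064])}
xr=np.array([np.cos(-.149),np.sin(-.149),0]); yr=np.array([-xr[1],xr[0],0])
def Rrack():  # tool x along +yr, jaw y along xr, z down
    x=yr; z=np.array([0,0,-1.]); y=np.cross(z,x); return np.c_[x,y,z]
E
python3 - <<'E'
from m import *
R=Rlid(); print(R.round(3)); print(Rrack().round(3))
g=LID["C"]+.036*U; print("TCP grasp",g)
delta(g+.16*U,R); delta(g+.08*U,R); delta(g,R)
E
```

```text
[[ 0.992  0.122  0.045]
 [ 0.13  -0.931 -0.34 ]
 [-0.     0.343 -0.939]]
[[ 0.148  0.989  0.   ]
 [ 0.989 -0.148  0.   ]
 [ 0.     0.    -1.   ]]
TCP grasp [0.64769522 0.01523956 0.09781742]
shift [28.31, 10.44, 11.1] rot [-0.301, -0.223, 1.278] | rows 7.709032792174432 10.656589971972416
shift [25.68, 11.22, 18.61] rot [-0.301, -0.223, 1.278] | rows 8.06787637971231 10.656589971972416
shift [23.06, 12.0, 26.13] rot [-0.301, -0.223, 1.278] | rows 8.838160986682153 10.656589971972416
```

>>> apply_moves([
  [[3,1,1],[-0.028,-0.021,0.12],0.45],
  [[6,2,2],[-0.056,-0.042,0.24],0.45],
  [[9,3,3],[-0.085,-0.063,0.36],0.45],
  [[12,4,4],[-0.113,-0.084,0.48],0.45],
  [[15,5,5],[-0.141,-0.105,0.6],0.45],
  [[18,6,6],[-0.169,-0.126,0.72],0.45],
  [[21,7,7],[-0.198,-0.146,0.84],0.45],
  [[24,8.5,8.5],[-0.226,-0.167,0.96],0.45],
  [[27,10,10],[-0.254,-0.188,1.08],0.45],
  [[28.3,10.4,11.1],[-0.283,-0.21,1.2],0.45],
])

```text
time: 29.68
tool_pos: [0.6413, 0.0727, 0.2457]
ee_rot: [2.817, 0.018, 0.233]
wrist_force: [-0.8, -0.5, 0.0]
width: 0.0422
```

```bash
python3 - <<'E'
from m import *
o=robot.get_obs(); print(o["tool_pos"],o["ee_rot"],o["joint_positions"])
g=LID["C"]+.036*U; delta(g+.08*U,Rlid())
E
```

```text
[0.64126962 0.07268942 0.24570364] [2.81703809 0.0177322  0.23346999] [ 0.19180713  0.30529803  1.09830888 -0.32946732  1.73266134  1.471788  ]
shift [-0.29, 0.53, 7.86] rot [-0.025, -0.017, 0.103] | rows 1.890362662605125 0.8597792156171131
```

>>> apply_moves([
  [[0,0.2,1],[-0.02,-0.015,0.08],0.4],
  [[0,0.4,3],[-0.02,-0.015,0.08],0.4],
  [[0,0.4,5],[-0.02,-0.015,0.08],0.4],
  [[0,0.4,7],[-0.02,-0.015,0.08],0.4],
  [[0,0.4,7],[-0.02,-0.015,0.08],0.4],
  [[0,0.4,7],[-0.02,-0.015,0.08],0.4],
  [[0,0.4,7],[-0.02,-0.015,0.08],0.4],
  [[0,0.4,7],[-0.02,-0.015,0.08],0.4],
  [[0,0.4,7],[-0.02,-0.015,0.08],0.4],
  [[0,0.4,7],[-0.02,-0.015,0.08],0.4],
])

```text
time: 30.52
tool_pos: [0.6458, 0.043, 0.1846]
ee_rot: [2.796, 0.003, 0.155]
wrist_force: [0.1, -0.2, -0.1]
width: 0.0371
```

```bash
python3 - <<'E'
from m import *
o=robot.get_obs(); print(o["tool_pos"],o["ee_rot"]); look(15)
g=LID["C"]+.036*U; delta(g+.08*U,Rlid()); delta(g,Rlid())
E
```

```text
[0.64584556 0.04299954 0.18461   ] [2.79612924 0.00332501 0.15450024]
(124.6, 238.6, 9.6) [0.4386 0.3466 0.085 ]
(151.9, 235.7, 9.2) [0.4465 0.2735 0.085 ]
(122.6, 209.6, 9.4) [0.5175 0.3559 0.085 ]
(120.4, 181.9, 9.0) [0.5945 0.3658 0.085 ]
shift [-0.15, -0.36, 1.04] rot [-0.004, -0.004, 0.024] | rows 0.2653666929206232 0.1983407225669927
shift [-0.18, -0.32, 9.04] rot [-0.004, -0.004, 0.024] | rows 2.169053348394726 0.1983407225669927
```

View pics/w15.png

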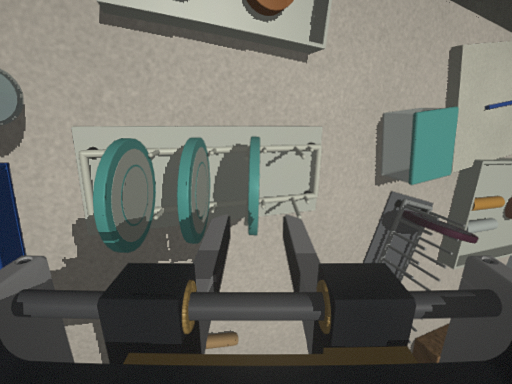

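Lid C appears exactly edge-on at (254,185), midway between the fingers, so the tilt matches its lean. I'll advance along the disc plane and pinch.

>>> apply_moves([
  [[-0.2,-0.2,1],[0,0,0.02],0.4],
  [[-0.2,-0.2,3],[0,0,0.02],0.4],
  [[-0.2,-0.2,5],[0,0,0.02],0.4],
  [[-0.2,-0.2,7],[0,0,0.02],0.4],
  [[-0.2,-0.2,8.4],[0,0,0.02],0.4],
  [[-0.2,-0.2,9],[0,0,0.02],0.4],
  [[-0.2,-0.2,9],[0,0,0.02],0.4],
  [[-0.2,-0.2,9],[0,0,0.02],0.4],
  [[-0.2,-0.2,9],[0,0,0.02],0.4],
  [[-0.2,-0.2,9],[0,0,0.02],0.4],
])

```text
time: 31.45
tool_pos: [0.6481, 0.0144, 0.0993]
ee_rot: [2.796, -0.004, 0.136]
wrist_force: [0.1, 0.6, 1.3]
width: 0.0373
```

```bash
python3 - <<'E'
from m import *
o=robot.get_obs(); print(o["tool_pos"],o["ee_rot"]); look(16)
g=LID["C"]+.036*U; delta(g,Rlid())
cv2.imwrite("pics/s16.png",cv2.resize(optics.snapshot("side")[110:260,150:350,::-1],(800,600),interpolation=cv2.INTER_CUBIC))
E
```

```text
[0.64812498 0.01441071 0.09933221] [ 2.79595728 -0.0038122   0.13567031]
(124.6, 238.5, 9.6) [0.4388 0.3466 0.085 ]
(153.4, 235.7, 9.5) [0.4465 0.2694 0.085 ]
(122.6, 209.6, 9.4) [0.5175 0.3559 0.085 ]
(120.4, 181.9, 9.0) [0.5945 0.3658 0.085 ]
shift [-0.01, -0.12, 0.08] rot [-0.004, -0.005, 0.004] | rows 0.035657893141019144 0.06071300463424555
```

View pics/w16.png

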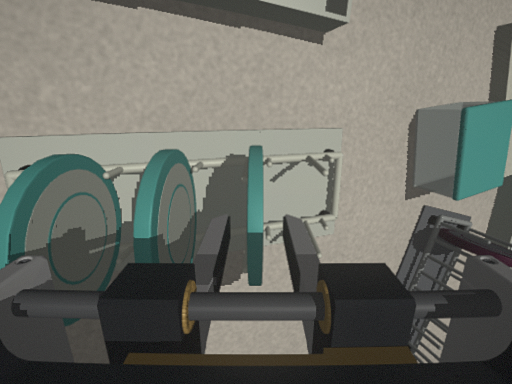

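View pics/s16.png

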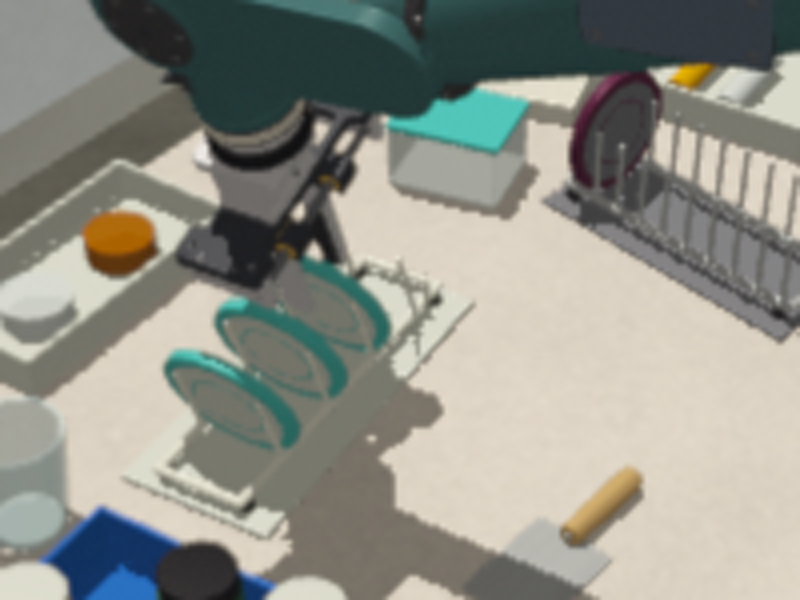

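The fingertips straddle lid C's rim at (256,215). I'll close and lift along the disc plane.

>>> apply_moves([
  [[0,0,0],[0,0,0],0],
  [[0,0,0],[0,0,0],0],
  [[0,0,0],[0,0,0],0],
  [[0,0,0],[0,0,0],0],
  [[0,0,0],[0,0,0],0],
  [[0,0,0],[0,0,0],0],
  [[0,0,0],[0,0,0],0],
  [[0,0,0],[0,0,0],0],
  [[0,0,0],[0,0,0],0],
  [[0,0,0],[0,0,0],0],
])

```text
time: 32.43
tool_pos: [0.6472, 0.014, 0.0976]
ee_rot: [2.796, -0.001, 0.135]
wrist_force: [-0.6, 0.7, 0.1]
width: 0.0099
```

>>> apply_moves([
  [[0,0,-0.5],[0,0,0],0],
  [[0,0,-2],[0,0,0],0],
  [[0,0,-4],[0,0,0],0],
  [[0,0,-6],[0,0,0],0],
  [[0,0,-9],[0,0,0],0],
  [[0,0,-12],[0,0,0],0],
  [[0,0,-14],[0,0,0],0],
  [[0,0,-14],[0,0,0],0],
  [[0,0,-14],[0,0,0],0],
  [[0,0,-14],[0,0,0],0],
])

```text
time: 33.27
tool_pos: [0.6401, 0.0607, 0.2275]
ee_rot: [2.796, 0.002, 0.135]
wrist_force: [-0.2, 0.7, -1.5]
width: 0.0098
```

```bash
python3 - <<'E'
from m import *
o=robot.get_obs(); print(o["tool_pos"],o["ee_rot"],o["width"]); look(17)
c=np.array([.5525,-.318,0]) # gap +50
delta([.5525,-.318,.24],Rrack()); 
E
```

```text
[0.64011725 0.06069425 0.22754454] [2.79609013e+00 1.87872997e-03 1.35226930e-01] 0.009820975705524763
(124.6, 238.6, 9.6) [0.4386 0.3466 0.085 ]
(122.6, 209.6, 9.4) [0.5175 0.3559 0.085 ]
(120.1, 181.9, 9.0) [0.5945 0.3666 0.085 ]
shift [-13.74, 34.61, 11.09] rot [0.294, 0.226, -1.273] | rows 9.316532264039319 10.60788375186125
```

View pics/w17.png

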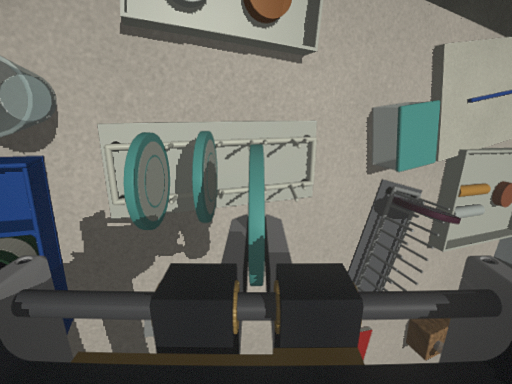

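Lid C is held (width 9.8 mm). I'll rotate it upright and carry it over the rack's +50 mm gap.

>>> apply_moves([
  [[-1.3,3.3,0.6],[0.028,0.022,-0.12],0],
  [[-2.6,6.6,1.6],[0.056,0.043,-0.24],0],
  [[-3.9,10,2.7],[0.083,0.064,-0.36],0],
  [[-5.2,13.3,3.8],[0.111,0.086,-0.48],0],
  [[-6.6,16.6,5],[0.139,0.107,-0.6],0],
  [[-7.9,20,6],[0.166,0.128,-0.72],0],
  [[-9.3,23.3,7.2],[0.194,0.15,-0.84],0],
  [[-10.6,26.6,8.4],[0.222,0.171,-0.96],0],
  [[-12,30,9.6],[0.25,0.192,-1.08],0],
  [[-13.4,33.5,10.7],[0.277,0.213,-1.2],0],
])

```text
time: 34.2
tool_pos: [0.5554, -0.2991, 0.2398]
ee_rot: [3.101, 0.022, 1.257]
wrist_force: [1.4, 0.6, -1.1]
width: 0.0096
```

```bash
python3 - <<'E'
from m import *
o=robot.get_obs(); print(o["tool_pos"],o["ee_rot"],o["width"])
delta([.5525,-.318,.22],Rrack()); 
E
```

```text
[ 0.55538793 -0.29909286  0.23979354] [3.10054719 0.02242456 1.25718357] 0.00962343887718943
shift [-1.84, 0.23, 2.03] rot [0.039, 0.026, -0.164] | rows 0.6600627297177462 1.3657402805098628
```

>>> apply_moves([
  [[-0.4,0.2,0.5],[0.02,0.013,-0.1],0],
  [[-0.4,0.2,1],[0.02,0.013,-0.1],0],
  [[-0.4,0.2,1],[0.02,0.013,-0.1],0],
  [[-0.4,0.2,1],[0.02,0.013,-0.1],0],
  [[-0.4,0.2,1],[0.02,0.013,-0.1],0],
  [[-0.4,0.2,1],[0.02,0.013,-0.1],0],
  [[-0.4,0.2,1],[0.02,0.013,-0.1],0],
  [[-0.4,0.2,1],[0.02,0.013,-0.1],0],
  [[-0.4,0.2,1],[0.02,0.013,-0.1],0],
  [[-0.4,0.2,1],[0.02,0.013,-0.1],0],
])

```text
time: 35.03
tool_pos: [0.5585, -0.3019, 0.2323]
ee_rot: [3.118, 0.015, 1.353]
wrist_force: [0.8, 0.4, -1.0]
width: 0.01
```

```bash
python3 - <<'E'
from m import *
o=robot.get_obs(); print(o["tool_pos"],o["ee_rot"],o["width"])
delta([.5525,-.318,.22],Rrack()); np.save("w18.npy",cal("wrist"),allow_pickle=True); look(18)
cv2.imwrite("pics/w18b.png",cv2.resize(cv2.imread("pics/w18.png")[110:310,100:420],(800,500),interpolation=cv2.INTER_CUBIC))
E
```

```text
[ 0.55845014 -0.30187304  0.23232357] [3.11775923 0.01490416 1.35315519] 0.010041039753340239
shift [-1.68, -0.26, 1.25] rot [0.023, 0.016, -0.068] | rows 0.5072117600714449 0.5922208450585187
(124.6, 238.5, 9.6) [0.4388 0.3466 0.085 ]
(153.4, 235.6, 9.4) [0.4467 0.2695 0.085 ]
(122.6, 209.5, 9.1) [0.5178 0.356  0.085 ]
(120.4, 181.9, 9.0) [0.5945 0.3658 0.085 ]
```

View pics/w18b.png

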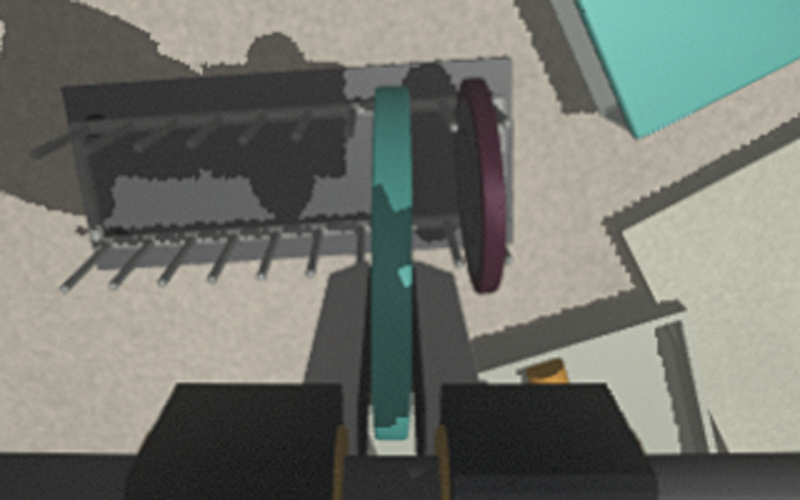

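This view shows the whole −y row of tine tips, from (65,290) to (508,257), evenly spaced at about 49 px. That gives 10 tines, so I'll fit the rack line from it.

```bash
python3 - <<'E'
from m import *
cw=np.load("w18.npy",allow_pickle=True).item()
w=lambda u,v:(100+u/2.5,110+v/2.5)
rows={-35:[(0,65,290),(1,114,286),(2,163,283),(3,212,280),(4,262,277),(5,312,273),(8,457,263),(9,508,257)],35:[(0,36,155),(1,88,151),(2,140,148),(3,192,145),(4,243,141),(5,298,137)]}
C=[]
for y,L in rows.items():
    P=np.array([onz(cw,w(u,v),.08)[:2] for _,u,v in L]); K=np.array([l[0] for l in L])*.025-.1125
    a=np.polyfit(K,P,1); print(y,"scale",np.linalg.norm(a[0]),"ang",np.arctan2(a[0][1],a[0][0]),"mid",a[1],"res",(P-(K[:,None]*a[0]+a[1])).round(4).tolist()); C.append(a[1])
print("row gap",np.linalg.norm(C[0]-C[1]),"centre",np.mean(C,axis=0))
E
```

```text
-35 scale 0.995922506919158 ang -0.1468851507898786 mid [ 0.4990495  -0.34572243] res [[-0.0005, 0.0001], [-0.0, 0.0004], [0.0001, 0.0001], [0.0, -0.0001], [0.0003, -0.0005], [0.0008, -0.0003], [-0.0009, -0.0004], [0.0002, 0.0007]]
35 scale 0.9994748513642994 ang -0.15454482248582643 mid [ 0.51010138 -0.27695497] res [[-0.0001, 0.0], [0.0002, 0.0002], [0.0001, -0.0001], [-0.0001, -0.0003], [-0.0007, 0.0001], [0.0005, 0.0001]]
row gap 0.06964989457205532 centre [ 0.50457544 -0.3113387 ]
```

The pitch scale is 0.996–0.999 and the row gap 69.6 mm (expected 70), so the height and pose agree. The rack centre is about (0.504, -0.311) at −0.149 rad.

```bash
cat >> m.py <<'E'
RC=np.array([.5043,-.3113,0])
def gap(s,z): return RC+xr*s+np.array([0,0,z])
E
python3 - <<'E'
from m import *
delta(gap(.05,.21),Rrack())
E
```

```text
shift [-1.69, -0.14, 2.24] rot [0.023, 0.016, -0.069] | rows 0.6727228574546529 0.5940558239530982
```

>>> apply_moves([
  [[-1,-0.1,0.5],[0.023,0.016,-0.069],0],
  [[-1.7,-0.1,1.2],[0.023,0.016,-0.069],0],
  [[-1.7,-0.1,2.2],[0.023,0.016,-0.069],0],
  [[-1.7,-0.1,2.2],[0.023,0.016,-0.069],0],
  [[-1.7,-0.1,2.2],[0.023,0.016,-0.069],0],
  [[-1.7,-0.1,2.2],[0.023,0.016,-0.069],0],
  [[-1.7,-0.1,2.2],[0.023,0.016,-0.069],0],
  [[-1.7,-0.1,2.2],[0.023,0.016,-0.069],0],
  [[-1.7,-0.1,2.2],[0.023,0.016,-0.069],0],
  [[-1.7,-0.1,2.2],[0.023,0.016,-0.069],0],
])

```text
time: 35.97
tool_pos: [0.5543, -0.319, 0.2107]
ee_rot: [3.141, -0.0, 1.422]
wrist_force: [0.1, 0.1, 0.0]
width: 0.0095
```

```bash
python3 - <<'E'
from m import *
o=robot.get_obs(); print(o["tool_pos"],o["ee_rot"],o["width"])
delta(gap(.05,.15),Rrack()); look(19)
cv2.imwrite("pics/w19b.png",cv2.resize(cv2.imread("pics/w19.png")[110:310,100:420],(800,500),interpolation=cv2.INTER_CUBIC))
E
```

```text
[ 0.55426053 -0.31895379  0.21074484] [ 3.14093091e+00 -1.21735666e-04  1.42202765e+00] 0.009532315586899282
shift [0.01, -0.06, 6.07] rot [0.001, -0.0, 0.0] | rows 1.45677362398914 0.005693499860933079
(124.6, 238.5, 9.6) [0.4388 0.3466 0.085 ]
(153.4, 235.6, 9.4) [0.4467 0.2695 0.085 ]
(122.6, 209.5, 9.1) [0.5178 0.356  0.085 ]
(120.4, 182.0, 9.0) [0.5942 0.3657 0.085 ]
```

View pics/w19b.png

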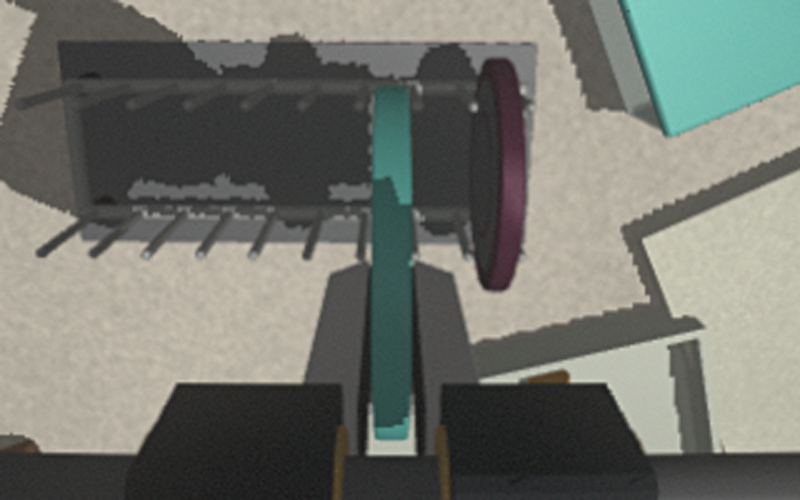

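The lid sits symmetrically between tines 6 and 7, at (362,260) and (415,258). I'll lower it.

>>> apply_moves([
  [[0,0,1],[0,0,0],0],
  [[0,0,2],[0,0,0],0],
  [[0,0,3],[0,0,0],0],
  [[0,0,4],[0,0,0],0],
  [[0,0,5.5],[0,0,0],0],
  [[0,0,7],[0,0,0],0],
  [[0,0,8.5],[0,0,0],0],
  [[0,0,9.3],[0,0,0],0],
  [[0,0,9.3],[0,0,0],0],
  [[0,0,9.3],[0,0,0],0],
])

```text
time: 36.9
tool_pos: [0.5537, -0.3187, 0.1163]
ee_rot: [-3.14, -0.001, 1.422]
wrist_force: [0.6, -0.2, -0.5]
width: 0.0099
```

```bash
python3 - <<'E'
from m import *
o=robot.get_obs(); print(o["tool_pos"],o["ee_rot"],o["wrist_force"])
delta(gap(.05,.10),Rrack()); look(20)
cv2.imwrite("pics/s20.png",cv2.resize(optics.snapshot("side")[110:230,250:410,::-1],(800,600),interpolation=cv2.INTER_CUBIC))
E
```

```text
[ 0.55370305 -0.3187033   0.11628583] [-3.13989127e+00 -1.32772668e-03  1.42192765e+00] [ 0.55108986 -0.15889009 -0.45175948]
shift [-0.0, 0.01, 1.63] rot [-0.002, -0.001, 0.0] | rows 0.3905491939609077 0.017302348218869657
(124.6, 238.5, 9.6) [0.4388 0.3466 0.085 ]
(153.3, 235.6, 9.4) [0.4467 0.2697 0.085 ]
(122.6, 209.5, 9.1) [0.5178 0.356  0.085 ]
(120.4, 182.0, 9.0) [0.5942 0.3657 0.085 ]
```

View pics/s20.png

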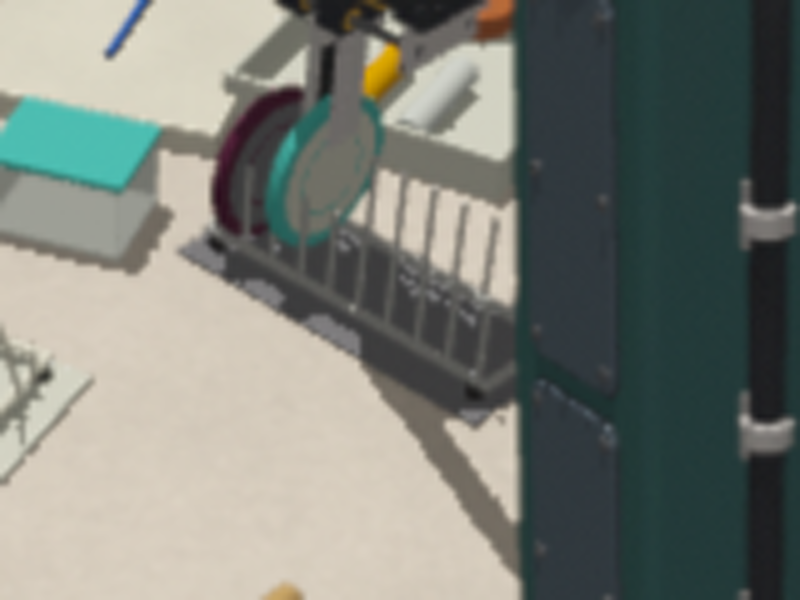

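The lid is between the tines, just above the rails. I'll ease it down onto them.

>>> apply_moves([
  [[0,0,0.4],[0,0,0],0],
  [[0,0,0.8],[0,0,0],0],
  [[0,0,1.1],[0,0,0],0],
  [[0,0,1.3],[0,0,0],0],
  [[0,0,1.4],[0,0,0],0],
  [[0,0,1.5],[0,0,0],0],
  [[0,0,1.5],[0,0,0],0],
  [[0,0,1.5],[0,0,0],0],
  [[0,0,1.5],[0,0,0],0],
  [[0,0,1.5],[0,0,0],0],
])

```text
time: 37.88
tool_pos: [0.5542, -0.3191, 0.1025]
ee_rot: [3.141, -0.0, 1.422]
wrist_force: [-0.0, -0.5, -0.4]
width: 0.01
```

>>> apply_moves([
  [[0,0,0.1],[0,0,0],0],
  [[0,0,0.2],[0,0,0],0],
  [[0,0,0.3],[0,0,0],0],
  [[0,0,0.3],[0,0,0],0],
  [[0,0,0.3],[0,0,0],0],
  [[0,0,0.3],[0,0,0],0],
  [[0,0,0.3],[0,0,0],0],
  [[0,0,0.3],[0,0,0],0],
  [[0,0,0.3],[0,0,0],0],
  [[0,0,0.3],[0,0,0],0],
])

```text
time: 38.72
tool_pos: [0.5544, -0.3194, 0.1009]
ee_rot: [3.14, 0.001, 1.422]
wrist_force: [-0.6, 1.1, 6.8]
width: 0.0099
```

The wrist reads 6.8 N, so the lid is resting on the rails at TCP z = 0.101. I'll release with a small opening.

>>> apply_moves([
  [[0,0,-0.1],[0,0,0],0],
  [[0,0,-0.1],[0,0,0],0.28],
  [[0,0,-0.1],[0,0,0],0.28],
  [[0,0,-0.1],[0,0,0],0.28],
  [[0,0,-1],[0,0,0],0.28],
  [[0,0,-4],[0,0,0],0.28],
  [[0,0,-8],[0,0,0],0.28],
  [[0,0,-12],[0,0,0],0.4],
  [[0,0,-14],[0,0,0],0.4],
  [[0,0,-14],[0,0,0],0.4],
])

```text
time: 39.55
tool_pos: [0.5562, -0.3204, 0.2479]
ee_rot: [3.129, 0.006, 1.422]
wrist_force: [-0.3, 0.6, 1.2]
width: 0.0374
```

```bash
python3 - <<'E'
from m import *
o=robot.get_obs(); print(o["tool_pos"],o["ee_rot"],o["wrist_force"])
look(21)
g=LID["B"]+.036*U; delta(g+.12*U,Rlid())
cv2.imwrite("pics/s21.png",cv2.resize(optics.snapshot("side")[110:230,250:410,::-1],(800,600),interpolation=cv2.INTER_CUBIC))
E
```

```text
[ 0.55622266 -0.32043226  0.24792151] [3.12932213 0.00556873 1.42200019] [-0.30371536  0.57469585  1.18968546]
(124.6, 238.5, 9.6) [0.4388 0.3466 0.085 ]
(153.4, 235.6, 9.4) [0.4467 0.2695 0.085 ]
(122.6, 209.5, 9.1) [0.5178 0.356  0.085 ]
(120.4, 181.9, 9.0) [0.5945 0.3658 0.085 ]
shift [44.57, 1.33, 2.99] rot [-0.297, -0.227, 1.277] | rows 10.71786105252147 10.650625657482925
```

View pics/s21.png

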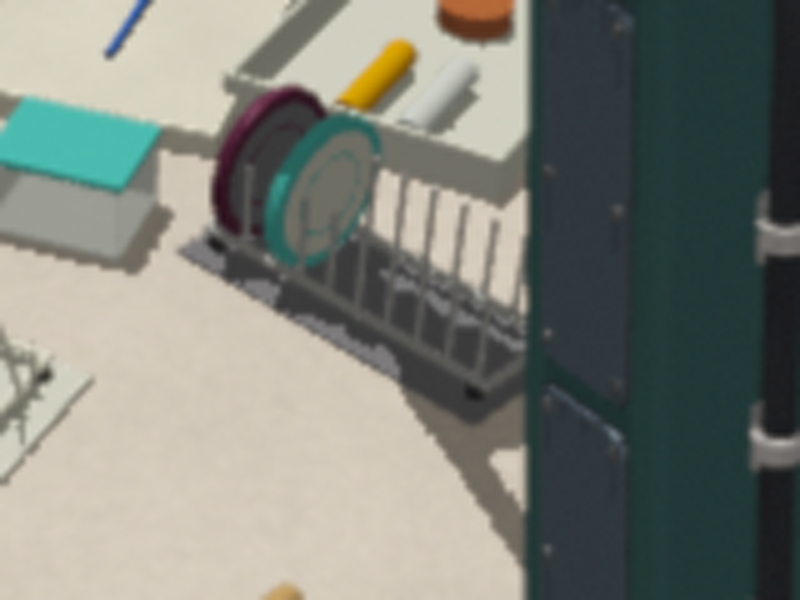

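View pics/w21.png

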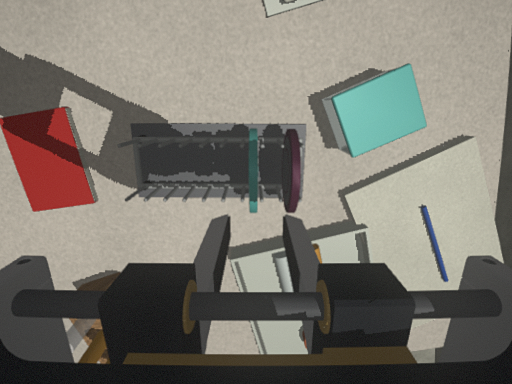

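Lid C stands upright in the gap, edge-on at (253,170), with the plum lid untouched. Next is lid B.

>>> apply_moves([
  [[4,0.1,0],[-0.028,-0.021,0.12],0.4],
  [[8,0.2,0],[-0.056,-0.043,0.24],0.4],
  [[12,0.3,0],[-0.083,-0.064,0.36],0.4],
  [[16,0.4,0],[-0.111,-0.085,0.48],0.4],
  [[20,0.5,0.3],[-0.139,-0.107,0.6],0.4],
  [[24,0.6,0.8],[-0.167,-0.128,0.72],0.4],
  [[28,0.8,1.2],[-0.195,-0.149,0.84],0.4],
  [[32,1,1.6],[-0.223,-0.17,0.96],0.4],
  [[36,1.1,2],[-0.25,-0.192,1.08],0.4],
  [[40,1.2,2.5],[-0.278,-0.213,1.2],0.4],
])

```text
time: 40.53
tool_pos: [0.6195, 0.0504, 0.2146]
ee_rot: [2.84, 0.035, 0.312]
wrist_force: [0.4, -0.0, 0.3]
width: 0.0373
```

```bash
python3 - <<'E'
from m import *
o=robot.get_obs(); print(o["tool_pos"],o["ee_rot"],o["wrist_force"])
g=LID["B"]+.036*U; delta(g+.09*U,Rlid())
E
```

```text
[0.6194892  0.0503545  0.21459039] [2.84047998 0.03501159 0.31238058] [ 0.39083278 -0.02589471  0.33004826]
shift [3.41, -5.82, 1.44] rot [-0.046, -0.025, 0.184] | rows 1.6546797445933892 1.5271757185401815
```

>>> apply_moves([
  [[1.5,-2,0],[-0.03,-0.015,0.09],0.4],
  [[2.5,-4.5,0],[-0.03,-0.015,0.12],0.4],
  [[2.5,-4.5,0],[-0.03,-0.015,0.12],0.4],
  [[2.5,-4.5,0],[-0.03,-0.015,0.12],0.4],
  [[2.5,-4.5,0],[-0.03,-0.015,0.12],0.4],
  [[2.5,-4.5,0],[-0.03,-0.015,0.12],0.4],
  [[2.5,-4.5,0],[-0.03,-0.015,0.12],0.4],
  [[2.5,-4.5,0],[-0.03,-0.015,0.12],0.4],
  [[2.5,-4.5,0],[-0.03,-0.015,0.12],0.4],
  [[2.5,-4.5,0],[-0.03,-0.015,0.12],0.4],
])

```text
time: 41.37
tool_pos: [0.6308, 0.0967, 0.2039]
ee_rot: [2.809, 0.008, 0.198]
wrist_force: [-0.8, 0.0, -0.6]
width: 0.0376
```

```bash
python3 - <<'E'
from m import *
o=robot.get_obs(); print(o["tool_pos"],o["ee_rot"])
g=LID["B"]+.036*U; delta(g+.09*U,Rlid()); look(22)
E
```

```text
[0.63083549 0.09667012 0.20389925] [2.80913885 0.00767487 0.19807296]
shift [0.68, -1.8, 1.65] rot [-0.017, -0.015, 0.066] | rows 0.6078219104882812 0.5624983916906285
(124.6, 238.5, 9.6) [0.4388 0.3466 0.085 ]
```

View pics/w22.png

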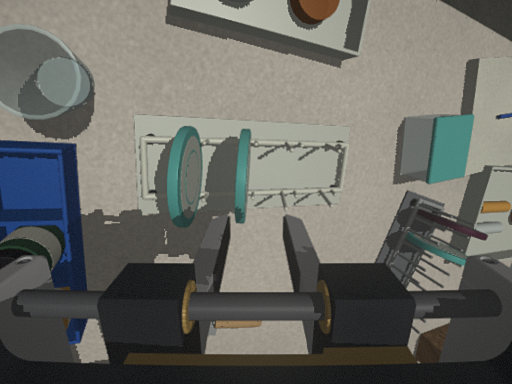

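Lid B is edge-on at (243,175), and the computed 1.8 cm sideways correction fits. I'll correct and then advance.

>>> apply_moves([
  [[0.7,-1.8,0.5],[-0.017,-0.015,0.066],0.4],
  [[0.7,-1.8,1.5],[-0.017,-0.015,0.066],0.4],
  [[0.7,-1.8,1.6],[-0.017,-0.015,0.066],0.4],
  [[0.7,-1.8,1.6],[-0.017,-0.015,0.066],0.4],
  [[0.7,-1.8,1.6],[-0.017,-0.015,0.066],0.4],
  [[0.7,-1.8,1.6],[-0.017,-0.015,0.066],0.4],
  [[0.7,-1.8,1.6],[-0.017,-0.015,0.066],0.4],
  [[0.7,-1.8,1.6],[-0.017,-0.015,0.066],0.4],
  [[0.7,-1.8,1.6],[-0.017,-0.015,0.066],0.4],
  [[0.7,-1.8,1.6],[-0.017,-0.015,0.066],0.4],
])

```text
time: 42.3
tool_pos: [0.6352, 0.1102, 0.1827]
ee_rot: [2.792, -0.0, 0.132]
wrist_force: [0.2, 0.1, -0.6]
width: 0.0376
```

```bash
python3 - <<'E'
from m import *
o=robot.get_obs(); print(o["tool_pos"],o["ee_rot"])
g=LID["B"]+.036*U; delta(g,Rlid()); look(23)
E
```

```text
[0.63519152 0.1102117  0.1826746 ] [ 2.79186235e+00 -1.05875794e-05  1.31796124e-01]
shift [-0.03, 0.07, 9.06] rot [-0.0, -0.0, 0.001] | rows 2.172412427873777 0.011608448003875393
(124.6, 238.5, 9.6) [0.4388 0.3466 0.085 ]
```

View pics/w23.png

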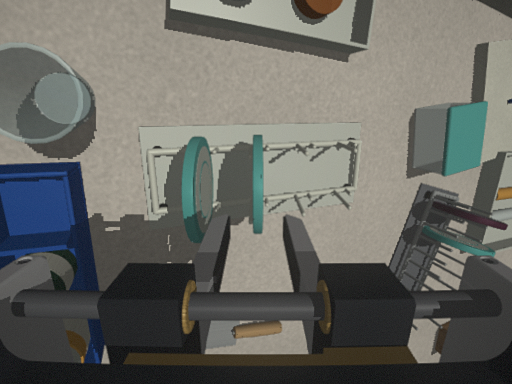

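Lid B is centred at (258,185). I'll advance 9 cm and close.

>>> apply_moves([
  [[0,0.1,2],[0,0,0],0.4],
  [[0,0.1,4],[0,0,0],0.4],
  [[0,0.1,6],[0,0,0],0.4],
  [[0,0.1,8],[0,0,0],0.4],
  [[0,0.1,9],[0,0,0],0.4],
  [[0,0.1,9],[0,0,0],0.4],
  [[0,0.1,9],[0,0,0],0],
  [[0,0.1,9],[0,0,0],0],
  [[0,0.1,9],[0,0,0],0],
  [[0,0.1,9],[0,0,0],0],
])

```text
time: 43.23
tool_pos: [0.6401, 0.0793, 0.0999]
ee_rot: [2.792, -0.002, 0.132]
wrist_force: [0.6, -0.4, -1.2]
width: 0.0142
```

>>> apply_moves([
  [[0,0,0],[0,0,0],0],
  [[0,0,0],[0,0,0],0],
  [[0,0,-0.5],[0,0,0],0],
  [[0,0,-2],[0,0,0],0],
  [[0,0,-5],[0,0,0],0],
  [[0,0,-8],[0,0,0],0],
  [[0,0,-12],[0,0,0],0],
  [[0,0,-14],[0,0,0],0],
  [[0,0,-14],[0,0,0],0],
  [[0,0,-14],[0,0,0],0],
])

```text
time: 44.07
tool_pos: [0.6334, 0.127, 0.2307]
ee_rot: [2.793, -0.002, 0.133]
wrist_force: [0.9, 0.0, -1.7]
width: 0.0097
```

```bash
python3 - <<'E'
from m import *
o=robot.get_obs(); print(o["tool_pos"],o["ee_rot"],o["width"]); look(24)
delta(gap(0,.24),Rrack()); 
E
```

```text
[0.63335844 0.12700758 0.23073875] [ 2.79265779e+00 -2.05604295e-03  1.32659397e-01] 0.009741478093858467
shift [-18.41, 39.56, 13.14] rot [0.297, 0.23, -1.275] | rows 10.928221834108335 10.63804580889108
```

View pics/w24.png

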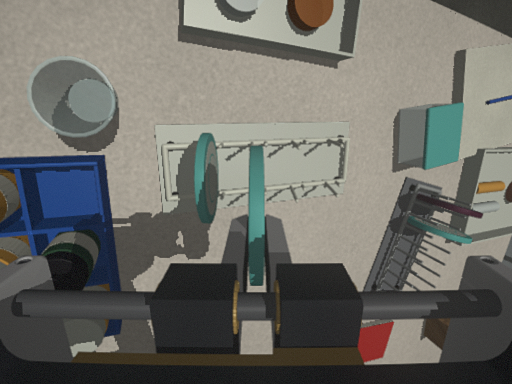

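>>> apply_moves([
  [[-1.7,3.6,1.2],[0.028,0.022,-0.12],0],
  [[-3.4,7.3,2.4],[0.056,0.043,-0.24],0],
  [[-5.1,11,3.6],[0.084,0.065,-0.36],0],
  [[-6.8,14.6,4.8],[0.112,0.087,-0.48],0],
  [[-8.5,18.2,6],[0.14,0.108,-0.6],0],
  [[-10.2,21.9,7.2],[0.168,0.13,-0.72],0],
  [[-11.9,25.5,8.4],[0.196,0.151,-0.84],0],
  [[-13.6,29.2,9.6],[0.224,0.173,-0.96],0],
  [[-15.3,32.8,10.8],[0.252,0.195,-1.08],0],
  [[-17,36.5,12],[0.28,0.216,-1.2],0],
])

```text
time: 45.0
tool_pos: [0.5255, -0.2346, 0.2376]
ee_rot: [3.096, 0.027, 1.228]
wrist_force: [0.9, 0.4, 0.2]
width: 0.0096
```

>>> apply_moves([
  [[0,0,0],[0.01,0.007,-0.05],0],
  [[0,0,0],[0.01,0.007,-0.07],0],
  [[0,0,0],[0.01,0.007,-0.07],0],
  [[0,0,0],[0.01,0.007,-0.07],0],
  [[0,0,0],[0.01,0.007,-0.07],0],
  [[0,0,0],[0.01,0.007,-0.07],0],
  [[0,0,0],[0.01,0.007,-0.07],0],
  [[0,0,0],[0.01,0.007,-0.07],0],
  [[0,0,0],[0.01,0.007,-0.07],0],
  [[0,0,0],[0.01,0.007,-0.07],0],
])

```text
time: 45.83
tool_pos: [0.5281, -0.2329, 0.2408]
ee_rot: [3.102, 0.025, 1.295]
wrist_force: [-0.5, -0.6, -0.8]
width: 0.01
```

```bash
python3 - <<'E'
from m import *
o=robot.get_obs(); print(o["tool_pos"],o["ee_rot"],o["width"])
delta(gap(0,.21),Rrack()); 
E
```

```text
[ 0.5281053  -0.23291439  0.24081467] [3.10172611 0.02523434 1.29458583] 0.00998403878226925
shift [-8.11, -0.28, 3.28] rot [0.038, 0.028, -0.127] | rows 2.098909127097299 1.081854232363746
```

>>> apply_moves([
  [[-3,-0.1,0],[0.02,0.015,-0.06],0],
  [[-6,-0.2,0.5],[0.038,0.028,-0.127],0],
  [[-8.1,-0.3,1.5],[0.038,0.028,-0.127],0],
  [[-8.1,-0.3,3.2],[0.038,0.028,-0.127],0],
  [[-8.1,-0.3,3.2],[0.038,0.028,-0.127],0],
  [[-8.1,-0.3,3.2],[0.038,0.028,-0.127],0],
  [[-8.1,-0.3,3.2],[0.038,0.028,-0.127],0],
  [[-8.1,-0.3,3.2],[0.038,0.028,-0.127],0],
  [[-8.1,-0.3,3.2],[0.038,0.028,-0.127],0],
  [[-8.1,-0.3,3.2],[0.038,0.028,-0.127],0],
])

```text
time: 46.67
tool_pos: [0.5045, -0.3111, 0.2117]
ee_rot: [3.14, 0.0, 1.423]
wrist_force: [0.1, -0.3, 0.4]
width: 0.01
```

```bash
python3 - <<'E'
from m import *
o=robot.get_obs(); print(o["tool_pos"],o["ee_rot"],o["width"])
delta(gap(0,.21),Rrack()); look(25)
cv2.imwrite("pics/w25b.png",cv2.resize(cv2.imread("pics/w25.png")[110:310,100:420],(800,500),interpolation=cv2.INTER_CUBIC))
E
```

```text
[ 0.50446009 -0.31108221  0.21173141] [3.14006199e+00 4.63207823e-04 1.42252408e+00] 0.009984685095015162
shift [-0.02, -0.01, 0.17] rot [0.002, 0.0, 0.001] | rows 0.042023478069502115 0.01406118218032037
(124.6, 238.5, 9.6) [0.4388 0.3466 0.085 ]
(153.3, 235.6, 9.4) [0.4467 0.2697 0.085 ]
(122.6, 209.5, 9.1) [0.5178 0.356  0.085 ]
(120.4, 182.0, 9.0) [0.5942 0.3657 0.085 ]
```

View pics/w25b.png

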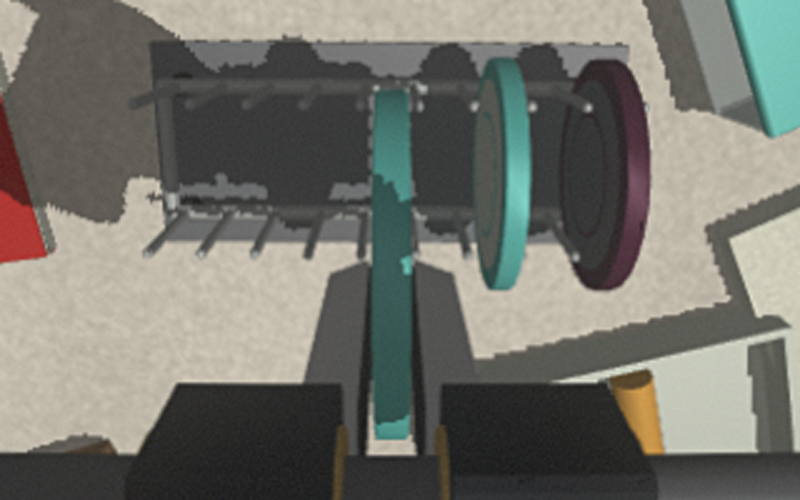

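The alignment is the same as for the first lid, with tines at (362,258) and (415,258). I'll lower it.

>>> apply_moves([
  [[0,0,1.5],[0,0,0],0],
  [[0,0,3],[0,0,0],0],
  [[0,0,4.5],[0,0,0],0],
  [[0,0,6],[0,0,0],0],
  [[0,0,7.5],[0,0,0],0],
  [[0,0,9],[0,0,0],0],
  [[0,0,10],[0,0,0],0],
  [[0,0,10.6],[0,0,0],0],
  [[0,0,10.6],[0,0,0],0],
  [[0,0,10.6],[0,0,0],0],
])

```text
time: 47.6
tool_pos: [0.5043, -0.3116, 0.1051]
ee_rot: [3.141, 0.0, 1.422]
wrist_force: [0.0, -0.3, -0.5]
width: 0.0093
```

>>> apply_moves([
  [[0,0,0],[0,0,0],0],
  [[0,0,0.1],[0,0,0],0],
  [[0,0,0.2],[0,0,0],0],
  [[0,0,0.3],[0,0,0],0],
  [[0,0,0.3],[0,0,0],0],
  [[0,0,0.3],[0,0,0],0],
  [[0,0,0.3],[0,0,0],0],
  [[0,0,0.3],[0,0,0],0],
  [[0,0,0.3],[0,0,0],0],
  [[0,0,0.3],[0,0,0],0],
])

```text
time: 48.43
tool_pos: [0.5046, -0.3118, 0.1043]
ee_rot: [3.139, 0.001, 1.422]
wrist_force: [-1.6, 1.5, 6.3]
width: 0.0099
```

Contact came at z = 0.104, against 0.101 for the first lid. I'll check that before releasing.

```bash
python3 - <<'E'
from m import *
look(26)
cv2.imwrite("pics/s26.png",cv2.resize(optics.snapshot("side")[110:230,250:410,::-1],(800,600),interpolation=cv2.INTER_CUBIC))
E
```

```text
(124.6, 238.5, 9.6) [0.4388 0.3466 0.085 ]
(153.3, 235.6, 9.4) [0.4467 0.2697 0.085 ]
(122.6, 209.5, 9.1) [0.5178 0.356  0.085 ]
(120.4, 182.0, 9.0) [0.5942 0.3657 0.085 ]
```

View pics/s26.png

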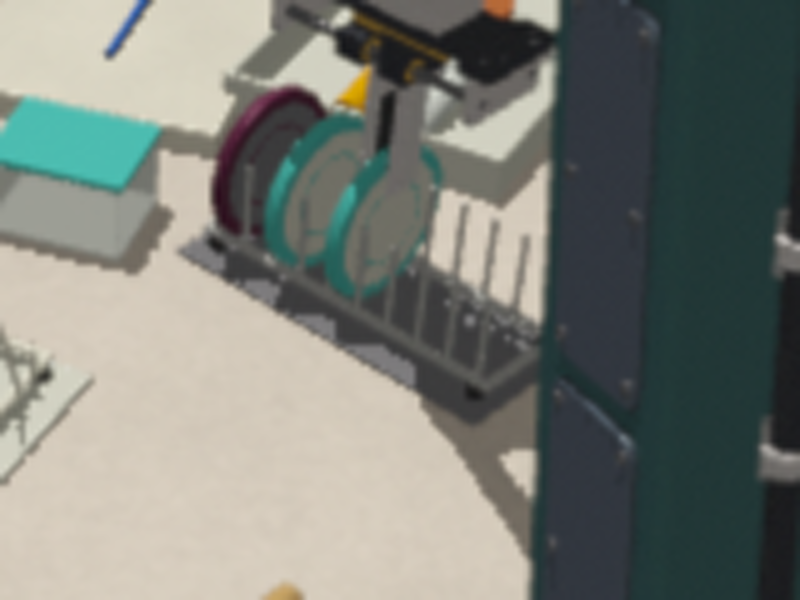

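View pics/w26.png

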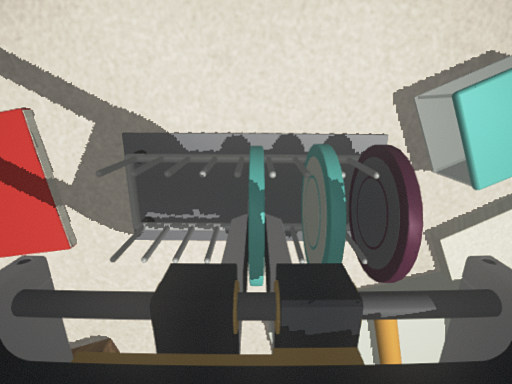

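The lid is seated level with its neighbour, with its foot in line on the rails. I'll release.

>>> apply_moves([
  [[0,0,-0.1],[0,0,0],0],
  [[0,0,-0.1],[0,0,0],0.28],
  [[0,0,-0.1],[0,0,0],0.28],
  [[0,0,-0.1],[0,0,0],0.28],
  [[0,0,-1],[0,0,0],0.28],
  [[0,0,-4],[0,0,0],0.28],
  [[0,0,-8],[0,0,0],0.28],
  [[0,0,-12],[0,0,0],0.4],
  [[0,0,-14],[0,0,0],0.4],
  [[0,0,-14],[0,0,0],0.4],
])

```text
time: 49.42
tool_pos: [0.5061, -0.313, 0.2497]
ee_rot: [3.13, 0.006, 1.422]
wrist_force: [0.1, -0.7, 0.6]
width: 0.0374
```

```bash
python3 - <<'E'
from m import *
o=robot.get_obs(); print(o["tool_pos"],o["ee_rot"],o["wrist_force"])
look(27)
g=LID["A"]+.036*U; delta(g+.12*U,Rlid())
E
```

```text
[ 0.5060734  -0.31299983  0.24972264] [3.13000429 0.00591341 1.42162988] [ 0.09399129 -0.71921129  0.61193905]
(124.6, 238.5, 9.6) [0.4388 0.3466 0.085 ]
(153.4, 235.6, 9.4) [0.4467 0.2695 0.085 ]
(122.6, 209.5, 9.1) [0.5178 0.356  0.085 ]
(120.4, 182.0, 9.0) [0.5942 0.3657 0.085 ]
shift [50.68, 4.58, 3.2] rot [-0.297, -0.227, 1.277] | rows 12.226116996619234 10.647577733310646
```

View pics/w27.png

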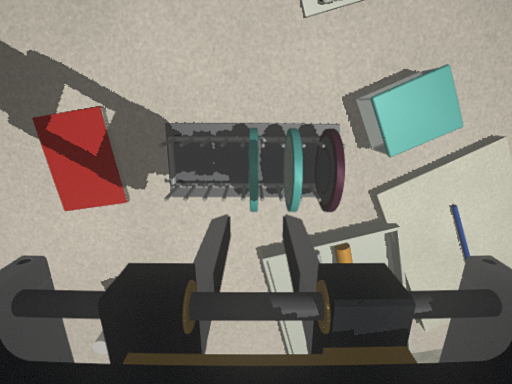

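Both lids stand upright at (253,168) and (293,168). Now the last one, lid A.

>>> apply_moves([
  [[4.1,0.4,0],[-0.028,-0.021,0.12],0.4],
  [[8.2,0.7,0],[-0.056,-0.043,0.24],0.4],
  [[12.3,1.1,0],[-0.083,-0.064,0.36],0.4],
  [[16.4,1.5,0],[-0.111,-0.085,0.48],0.4],
  [[20.5,1.9,0.3],[-0.139,-0.107,0.6],0.4],
  [[24.6,2.2,0.8],[-0.167,-0.128,0.72],0.4],
  [[28.7,2.6,1.2],[-0.195,-0.149,0.84],0.4],
  [[32.8,3,1.6],[-0.223,-0.17,0.96],0.4],
  [[36.9,3.3,2],[-0.25,-0.192,1.08],0.4],
  [[41,3.7,2.5],[-0.278,-0.213,1.2],0.4],
])

```text
time: 50.35
tool_pos: [0.5897, 0.0452, 0.2191]
ee_rot: [2.849, 0.039, 0.345]
wrist_force: [0.6, -1.0, -0.5]
width: 0.0375
```

>>> apply_moves([
  [[0,0,0],[0,0,0],0.4],
  [[0,0,0],[0,0,0],0.4],
  [[0,0,0],[0,0,0],0.4],
  [[0,0,0],[0,0,0],0.4],
  [[0,0,0],[0,0,0],0.4],
  [[0,0,0],[0,0,0],0.4],
  [[0,0,0],[0,0,0],0.4],
  [[0,0,0],[0,0,0],0.4],
  [[0,0,0],[0,0,0],0.4],
  [[0,0,0],[0,0,0],0.4],
])

```text
time: 51.18
tool_pos: [0.5909, 0.0435, 0.2219]
ee_rot: [2.85, 0.036, 0.35]
wrist_force: [-1.1, 0.1, -0.5]
width: 0.0374
```

```bash
python3 - <<'E'
from m import *
o=robot.get_obs(); print(o["tool_pos"],o["ee_rot"],o["wrist_force"])
g=LID["A"]+.036*U; delta(g+.09*U,Rlid())
E
```

```text
[0.59093363 0.04348745 0.22193817] [2.85043209 0.03560057 0.35023205] [-1.11457565  0.14764542 -0.49423694]
shift [7.89, -11.48, 0.4] rot [-0.055, -0.036, 0.22] | rows 3.342345638636326 1.8350795601636545
```

>>> apply_moves([
  [[2,-3,0],[-0.025,-0.015,0.1],0.4],
  [[4,-6,0],[-0.055,-0.036,0.22],0.4],
  [[6,-9,0],[-0.055,-0.036,0.22],0.4],
  [[7.9,-11.5,0.3],[-0.055,-0.036,0.22],0.4],
  [[7.9,-11.5,0.3],[-0.055,-0.036,0.22],0.4],
  [[7.9,-11.5,0.3],[-0.055,-0.036,0.22],0.4],
  [[7.9,-11.5,0.3],[-0.055,-0.036,0.22],0.4],
  [[7.9,-11.5,0.3],[-0.055,-0.036,0.22],0.4],
  [[7.9,-11.5,0.3],[-0.055,-0.036,0.22],0.4],
  [[7.9,-11.5,0.3],[-0.055,-0.036,0.22],0.4],
])

```text
time: 52.02
tool_pos: [0.6265, 0.1719, 0.1844]
ee_rot: [2.791, -0.001, 0.129]
wrist_force: [-0.1, 0.4, 0.9]
width: 0.0375
```

```bash
python3 - <<'E'
from m import *
o=robot.get_obs(); print(o["tool_pos"],o["ee_rot"])
g=LID["A"]+.036*U; delta(g,Rlid()); look(28)
E
```

```text
[0.62648701 0.17191594 0.18443418] [ 2.79141120e+00 -1.36985952e-03  1.28883935e-01]
shift [-0.01, -0.11, 9.18] rot [0.0, -0.001, -0.002] | rows 2.201583997599599 0.016243833306074543
(120.5, 181.8, 9.0) [0.5948 0.3655 0.085 ]
```

View pics/w28.png

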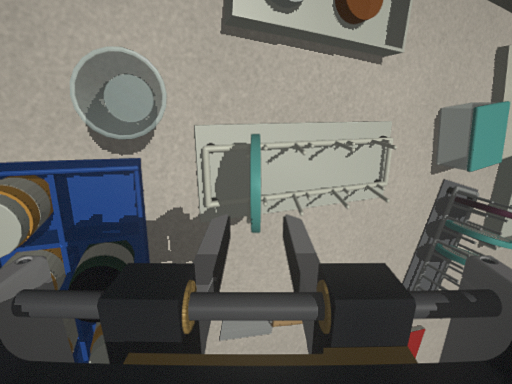

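Lid A is centred at (255,180), so I'll advance and pinch.

>>> apply_moves([
  [[0,-0.1,2],[0,0,0],0.4],
  [[0,-0.1,4],[0,0,0],0.4],
  [[0,-0.1,6],[0,0,0],0.4],
  [[0,-0.1,8],[0,0,0],0.4],
  [[0,-0.1,9.1],[0,0,0],0.4],
  [[0,-0.1,9.1],[0,0,0],0.4],
  [[0,-0.1,9.1],[0,0,0],0],
  [[0,-0.1,9.1],[0,0,0],0],
  [[0,-0.1,9.1],[0,0,0],0],
  [[0,-0.1,9.1],[0,0,0],0],
])

```text
time: 52.95
tool_pos: [0.631, 0.1437, 0.099]
ee_rot: [2.792, -0.002, 0.131]
wrist_force: [-0.1, -0.2, 0.5]
width: 0.014
```

>>> apply_moves([
  [[0,0,0],[0,0,0],0],
  [[0,0,0],[0,0,0],0],
  [[0,0,-0.5],[0,0,0],0],
  [[0,0,-2],[0,0,0],0],
  [[0,0,-5],[0,0,0],0],
  [[0,0,-8],[0,0,0],0],
  [[0,0,-12],[0,0,0],0],
  [[0,0,-14],[0,0,0],0],
  [[0,0,-14],[0,0,0],0],
  [[0,0,-14],[0,0,0],0],
])

```text
time: 53.78
tool_pos: [0.6243, 0.1919, 0.2295]
ee_rot: [2.793, -0.002, 0.132]
wrist_force: [-0.4, -0.2, -0.2]
width: 0.0099
```

```bash
python3 - <<'E'
from m import *
o=robot.get_obs(); print(o["tool_pos"],o["ee_rot"],o["width"]); look(29)
delta(gap(-.05,.24),Rrack()); 
E
```

```text
[0.62425912 0.19185134 0.22946635] [ 2.79302320e+00 -1.63710396e-03  1.31889023e-01] 0.009936809540897205
shift [-23.13, 44.42, 14.86] rot [0.297, 0.231, -1.276] | rows 12.526967618144234 10.646637191579853
```

View pics/w29.png

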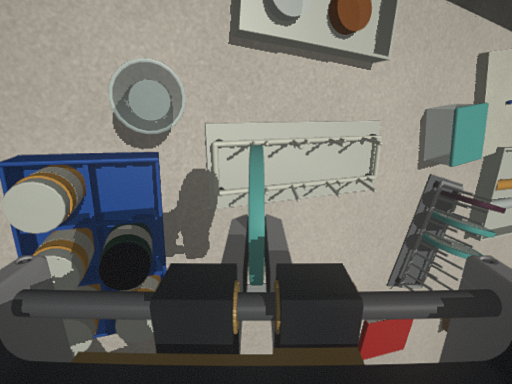

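>>> apply_moves([
  [[-1.8,3.5,1.1],[0.028,0.022,-0.12],0],
  [[-3.6,7,2.3],[0.056,0.043,-0.24],0],
  [[-5.4,10.5,3.4],[0.084,0.065,-0.36],0],
  [[-7.2,14,4.6],[0.112,0.087,-0.48],0],
  [[-9,17.5,5.8],[0.14,0.108,-0.6],0],
  [[-10.9,21,7],[0.168,0.13,-0.72],0],
  [[-12.7,24.5,8.1],[0.196,0.152,-0.84],0],
  [[-14.5,28,9.3],[0.224,0.174,-0.96],0],
  [[-16.3,31.5,10.4],[0.252,0.195,-1.08],0],
  [[-18.1,35,11.6],[0.28,0.217,-1.2],0],
])

```text
time: 54.72
tool_pos: [0.5026, -0.1636, 0.2361]
ee_rot: [3.095, 0.028, 1.226]
wrist_force: [0.3, -0.8, -1.2]
width: 0.0097
```

>>> apply_moves([
  [[0,0,0],[0.01,0.007,-0.05],0],
  [[0,0,0],[0.01,0.007,-0.07],0],
  [[0,0,0],[0.01,0.007,-0.07],0],
  [[0,0,0],[0.01,0.007,-0.07],0],
  [[0,0,0],[0.01,0.007,-0.07],0],
  [[0,0,0],[0.01,0.007,-0.07],0],
  [[0,0,0],[0.01,0.007,-0.07],0],
  [[0,0,0],[0.01,0.007,-0.07],0],
  [[0,0,0],[0.01,0.007,-0.07],0],
  [[0,0,0],[0.01,0.007,-0.07],0],
])

```text
time: 55.55
tool_pos: [0.5051, -0.162, 0.2391]
ee_rot: [3.101, 0.026, 1.292]
wrist_force: [-0.8, 0.5, -0.5]
width: 0.0098
```

```bash
python3 - <<'E'
from m import *
o=robot.get_obs(); print(o["tool_pos"],o["ee_rot"],o["width"])
delta(gap(-.05,.21),Rrack()); 
E
```

```text
[ 0.50511924 -0.16199354  0.23912555] [3.10128429 0.02562348 1.29223748] 0.00983448760478267
shift [-14.94, -1.06, 3.26] rot [0.039, 0.028, -0.129] | rows 3.6766556558603565 1.100986017750701
```

>>> apply_moves([
  [[-4,-0.3,0],[0.02,0.015,-0.06],0],
  [[-8,-0.6,0.2],[0.039,0.028,-0.129],0],
  [[-12,-0.9,0.6],[0.039,0.028,-0.129],0],
  [[-14.9,-1.1,2],[0.039,0.028,-0.129],0],
  [[-14.9,-1.1,3.2],[0.039,0.028,-0.129],0],
  [[-14.9,-1.1,3.2],[0.039,0.028,-0.129],0],
  [[-14.9,-1.1,3.2],[0.039,0.028,-0.129],0],
  [[-14.9,-1.1,3.2],[0.039,0.028,-0.129],0],
  [[-14.9,-1.1,3.2],[0.039,0.028,-0.129],0],
  [[-14.9,-1.1,3.2],[0.039,0.028,-0.129],0],
])

```text
time: 56.38
tool_pos: [0.4553, -0.3028, 0.2116]
ee_rot: [3.14, 0.001, 1.423]
wrist_force: [-0.4, 0.0, -0.7]
width: 0.0098
```

```bash
python3 - <<'E'
from m import *
o=robot.get_obs(); print(o["tool_pos"],o["ee_rot"],o["width"])
delta(gap(-.05,.21),Rrack()); look(30)
cv2.imwrite("pics/w30b.png",cv2.resize(cv2.imread("pics/w30.png")[110:310,100:420],(800,500),interpolation=cv2.INTER_CUBIC))
E
```

```text
[ 0.45528043 -0.30279736  0.21162132] [3.14040842e+00 9.67341869e-04 1.42318903e+00] 0.009833314585111093
shift [-0.11, -0.03, 0.16] rot [0.001, 0.001, 0.001] | rows 0.047825382228864594 0.016553859713865166
(124.7, 238.5, 9.6) [0.4388 0.3463 0.085 ]
(153.3, 235.6, 9.4) [0.4467 0.2697 0.085 ]
(122.6, 209.5, 9.1) [0.5178 0.356  0.085 ]
(120.4, 182.0, 9.0) [0.5942 0.3657 0.085 ]
```

View pics/w30b.png

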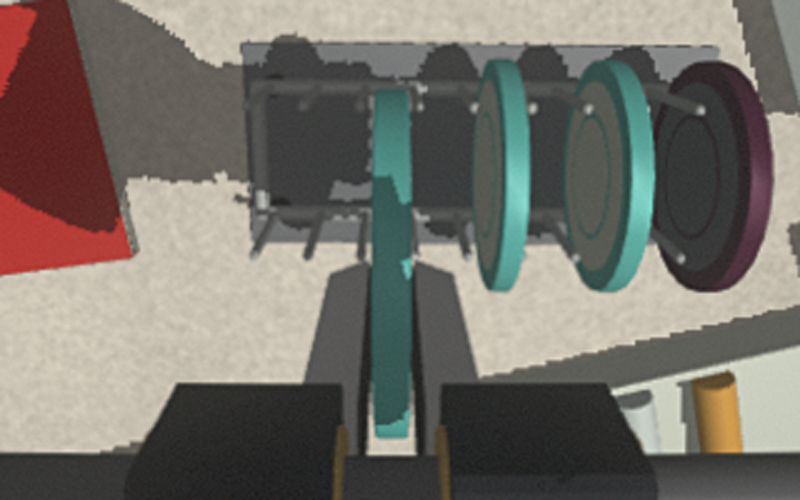

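The lid is aligned again between tines at (362,258) and (415,258). I'll lower it.

>>> apply_moves([
  [[-0.1,0,1.5],[0,0,0],0],
  [[-0.1,0,3],[0,0,0],0],
  [[-0.1,0,4.5],[0,0,0],0],
  [[-0.1,0,6],[0,0,0],0],
  [[-0.1,0,7.5],[0,0,0],0],
  [[-0.1,0,9],[0,0,0],0],
  [[-0.1,0,10],[0,0,0],0],
  [[-0.1,0,10.6],[0,0,0],0],
  [[-0.1,0,10.6],[0,0,0],0],
  [[-0.1,0,10.6],[0,0,0],0],
])

```text
time: 57.32
tool_pos: [0.4546, -0.3047, 0.105]
ee_rot: [3.141, 0.001, 1.422]
wrist_force: [-0.3, -0.4, -1.1]
width: 0.0102
```

>>> apply_moves([
  [[0,0,0],[0,0,0],0],
  [[0,0,0.1],[0,0,0],0],
  [[0,0,0.2],[0,0,0],0],
  [[0,0,0.3],[0,0,0],0],
  [[0,0,0.3],[0,0,0],0],
  [[0,0,0.3],[0,0,0],0],
  [[0,0,0.3],[0,0,0],0],
  [[0,0,0.3],[0,0,0],0],
  [[0,0,0.3],[0,0,0],0],
  [[0,0,0.3],[0,0,0],0],
])

```text
time: 58.15
tool_pos: [0.4549, -0.305, 0.1043]
ee_rot: [3.14, 0.002, 1.421]
wrist_force: [-1.6, 2.6, 8.5]
width: 0.0097
```

It rests on the rails like the previous one, so I'll release and retreat.

>>> apply_moves([
  [[0,0,-0.1],[0,0,0],0],
  [[0,0,-0.1],[0,0,0],0.28],
  [[0,0,-0.1],[0,0,0],0.28],
  [[0,0,-0.1],[0,0,0],0.28],
  [[0,0,-1],[0,0,0],0.28],
  [[0,0,-4],[0,0,0],0.28],
  [[0,0,-8],[0,0,0],0.28],
  [[0,0,-12],[0,0,0],0.4],
  [[0,0,-16],[0,0,0],0.4],
  [[0,0,-16],[0,0,0],0.4],
])

```text
time: 58.98
tool_pos: [0.4569, -0.3067, 0.2723]
ee_rot: [3.127, 0.009, 1.421]
wrist_force: [-0.5, 0.3, 0.3]
width: 0.0373
```

>>> apply_moves([
  [[4,0,0],[0,0,0],0.4],
  [[8,0,0],[0,0,0],0.4],
  [[12,0,-1],[0,0,0],0.4],
  [[16,0,-2],[0,0,0],0.4],
  [[20,-2,-2],[0,0,0],0.4],
  [[23,-4,-2],[0,0,0],0.4],
  [[23,-4,-2],[0,0,0],0.4],
  [[23,-4,-2],[0,0,0],0.4],
  [[23,-4,-2],[0,0,0],0.4],
  [[23,-4,-2],[0,0,0],0.4],
])

```text
time: 59.82
tool_pos: [0.4494, -0.0723, 0.2812]
ee_rot: [-3.141, 0.0, 1.42]
wrist_force: [0.1, -0.2, -0.4]
width: 0.0377
```

```bash
python3 - <<'E'
from m import *
o=robot.get_obs(); print(o["time"],o["tool_pos"]); look(31)
t=cv2.imread("pics/t31.png"); cv2.imwrite("pics/t31b.png",cv2.resize(t[120:285,95:405],(800,426),interpolation=cv2.INTER_CUBIC))
s=optics.snapshot("side")[:,:,::-1]; cv2.imwrite("pics/s31.png",cv2.resize(s[110:330,130:420],(790,600),interpolation=cv2.INTER_CUBIC))
E
```

```text
59.8167 [ 0.44936438 -0.07226024  0.28123892]
(124.6, 238.5, 9.6) [0.4388 0.3466 0.085 ]
(153.4, 235.6, 9.4) [0.4467 0.2695 0.085 ]
(122.6, 209.5, 9.1) [0.5178 0.356  0.085 ]
(120.4, 181.9, 9.0) [0.5945 0.3658 0.085 ]
```

View pics/t31b.png

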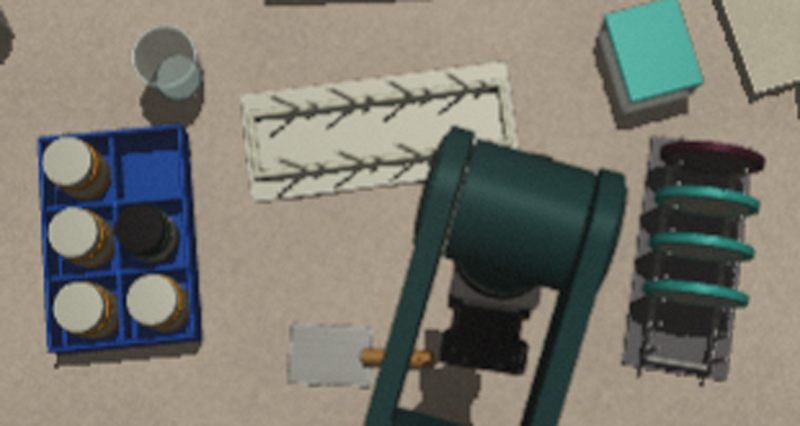

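View pics/s31.png

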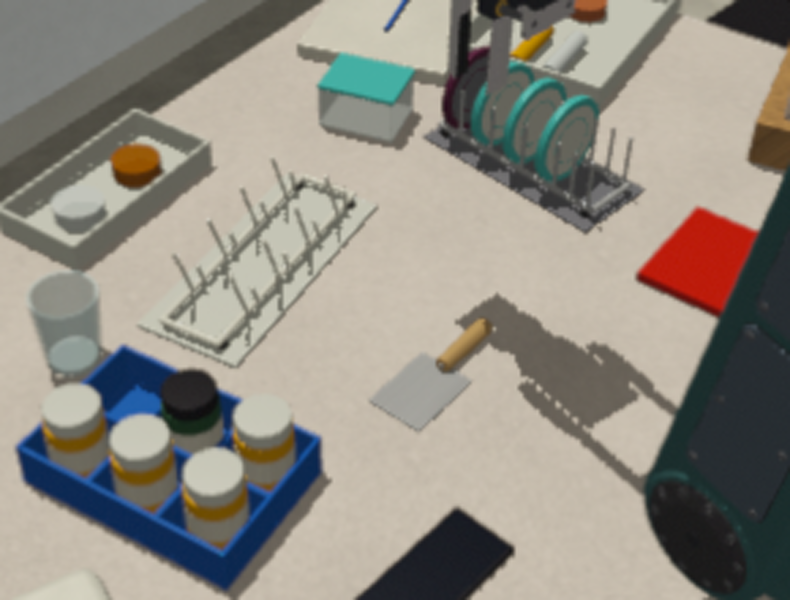

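View pics/w31.png

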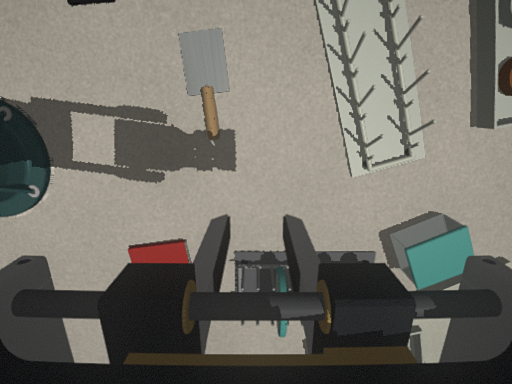

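The drainer is empty. Three aqua lids stand upright in their own gaps, and four amber jars stand one per cell. The plum lid, green jar and bystander items are where they were, and the arm is clear and still, so I'm handing in.

```bash
python3 - <<'E'
from bench import job
print(job.close_job())
E
```

```text
the job is handed in; nothing more can be done
None
```

The job is handed in at about 60 s of the 210 s allowed. All three aqua lids present stand in the rack, in the gaps at +50, 0 and −50 mm. All four amber jars present stand upright, one per crate cell; one cell next to the green jar stays empty.

**Last checks:** the top and side pictures showed the drainer empty and the lids and jars upright. The plum lid, green jar, tumbler, spatula and snackbox looked unmoved, and the arm was clear. No jar turned out to have been knocked aside.

**Disagreements along the way:**
- **Jar height:** one top/wrist triangulation put a cap at 0.114 m. The pair was ill-conditioned, and the side view gave 0.083 m against the expected 0.085 m.
- **Crate corners:** the top and wrist views differed by about 5 mm, so I averaged them.
- **Lid contact height:** lids two and three met the rails with the tool about 3 mm higher than the first, at 6–9 N. For the second I checked the side view and it was seated, so I released. I released the third on the same reading, and the final side view showed it seated.

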